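# Grease the riveting turret

## Task

Turn the riveting turret by its red handle one click clockwise (seen from above), so that the grease nipple comes out from under the grey hood and clicks in at the yellow pointer. Then take the push-type grease gun out of its stand, press its brass coupler squarely onto the tilted nipple, firmly but without ramming, until it snaps, and finish while still holding the gun pressed in against its spring. Never turn the turret backwards or past that click, and leave the other things on the bench where they are.

Things in the scene. Friction and masses are not known exactly. Their poses are not given: they have to be found in the camera images.
- turret (a joint): steel turret disc, 200 mm across, top face 50 mm above the bench, six stations 60 deg apart, on a green base with a grey hood over one station. Joint value in rad, growing CLOCKWISE seen from above. It clicks into spring detents at -1.047, 0, 1.047 and 2.094 (every 60 deg) and starts near 0; the wanted next click is 1.047 (nipple at the yellow pointer). Turning it takes up to about 6 N at the handle; past half-way the detent pulls it on.
- turret_axis (a point): point on the turret's vertical axis at bench height (z 0), turning with the fixed base: its x axis points away from the yellow pointer, so the pointer and the service place lie along its -x. The pointer is 117 mm from the axis, its top 38 mm high. The grey hood is fixed 60 deg counter-clockwise (from above) of the pointer, reaching 120 mm from the axis, 76 mm wide, its top 106 mm high.
- handle_mid (a point): point on the axis of the red upright round handle on the turret, 16 mm across, standing 50 to 110 mm above the bench, 88 mm from the turret axis; this point lies 90 mm above the bench. Its bearing from the turret axis is 90 deg clockwise (from above) of the nipple's. The rivet dies beside it reach 66 mm above the bench.
- nipple_tip (a point): tip of the brass grease nipple on its red boss on the turret: ball head 16 mm across on a 10 mm neck, 24 mm from boss to tip. Its z axis is the nipple's axis, pointing out of the boss; it leans 25 deg from vertical, outwards from the turret axis. At the pointer the tip lies 72 mm from the turret axis and 92 mm above the bench. At the start it is under the hood.
- nipple: the nipple and its red boss; origin where the nipple meets the boss, 24 mm below the tip along its z axis (same axes as the tip).
- gun_mid (a point): push-type grease gun (0.3 kg, aluminium barrel), upright in its stand, nose down: the point on its axis half-way up the barrel's bare grip. z axis along the gun, away from the nose. Barrel 34 mm across from 36 mm below to 36 mm above this point; at its lower end (44 to 36 mm below) a 50 mm collar that rests on the stand. Coupler mouth 92 mm below this point when the nose is out.
- nose_mouth (a point): mouth centre of the gun's brass coupler cup: 32 mm across outside, 26 mm inside at its flare, 19 mm farther in, 16 mm deep; z axis towards the barrel. Two spring jaws catch when it is 5 mm past the nipple's tip and snap over the ball at 5 to 12 N; the nose may slide in before that. Home on the nipple, this point lies 16 mm past the tip, down the nipple's axis.
- nose (a joint): how far the nose is pushed into the barrel, m: 0 out, stop at 0.012. Spring: 6 N preload, 0.4 N more per mm, 11 N at the stop; it springs out when let go. It is well pressed in past half its travel, best at about 0.008 to 0.010.
- stand_top (a point): centre of the hole in the top of the gun's stand, 70 mm above the bench: blue plate 80 x 80 x 10 mm on four posts, hole 41 mm. The gun's nose hangs 48 mm down through it, so the gun must be lifted more than 50 mm to come free.
- hammer: hammer with wooden handle lying on the bench, to be left alone; origin at its underside
- oil: amber bottle, 56 mm across, 150 mm high, to be left alone; origin under its centre. It may stand where the gun's stand might have been
- jar: clear jar with green cap, 70 mm across, 90 mm high, to be left alone; origin under its centre
- hoop: loose steel barrel hoop, 150 mm across, 30 mm high, lying flat, to be left alone; origin under its centre
- bung: cork bung, 48 mm across, 35 mm high, to be left alone; origin under its centre
- stave: oak offcut 50 x 160 x 22 mm, to be left alone; origin under its centre
- can: yellow can, 66 mm across, 100 mm high, to be left alone; origin under its centre
Not all that is in view belongs to the job. Leave any orange look-alike of the part that bears stand_top alone.

How it is judged (in metres and radians):
On the way, in this order (a step that is already met when the one before it is completed fails the run):
1. the turret has clicked in one position on, the nipple at the pointer (value of joint turret between 0.95 and 1.15 rad and velocity of joint turret between -0.05 and 0.05 rad/s), for 0.3 s.
2. the gun is out of its stand (distance between nose_mouth and stand_top above 0.1 m), for 0.1 s.
3. the coupler sits squarely on the nipple and has snapped over (distance between nose_mouth and nipple_tip between 0.0135 and 0.0195 m and angle between the z axis of nose_mouth and the z axis of nipple_tip, either way round below 0.14 rad and value of joint nose above 0.005 m and value of joint turret between 0.95 and 1.15 rad), for 0.2 s.
At the end, for the whole second after the job is handed in: Turret resting one click clockwise on (joint 0.95 to 1.15 rad); coupler home on the nipple (mouth 13.5 to 19.5 mm from the tip, axes within 0.14 rad), nose joint over 0.005 m and held so, pushing on the nipple with 4 to 40 N through the last second (all of step 3 and contact force between anything else and nipple between 4 and 40 N); the arm keeps its last pose, push and grip.
It fails at once if the turret was turned backwards (value of joint turret below -0.5 rad).
It fails at once if the turret was turned past the next click (value of joint turret above 1.5 rad).
It fails at once if the nipple was rammed with more than 60 N (contact force between anything else and nipple above 60 N).
It fails at once if another thing on the bench was moved more than 30 mm (distance of any of hammer, oil, jar, hoop, bung, stave, can from where it was at the start of the episode above 0.03 m).
It also fails if it takes over 58 s, if anything falls off the work surface, if the arm or the gripper's body presses on something with over 40 N, if the wrist force passes 120 N, or if a joint passes its speed limit or range.

## Robot

A 6-joint arm with a two-finger parallel gripper is mounted at the origin on the work surface. World frame = base frame: x ahead of the robot, y to its left, z up, the work surface at z = 0. Lengths are in mm, angles in rad, forces in N, time in s.
With the tool pointing down it reaches from about 300 to 775 mm from the base axis. Payload 14.6 kg.
Tool frame: the origin (TCP) lies on the centre line of the jaws, within the pads' length; the fingertips stand manip.finger_overhang ahead of it and the grasp point (between the pads) lies 11 mm behind it (manip.finger_overhang is the distance from the TCP to the fingertips, in mm); y points along the fingers, x is the direction in which the jaws open and shut, and the axes are right-handed (so a half turn about y gives the same grasp; the last joint's range is limited). The gripper opens to 94 mm and grips with 3 to 60 N. Pads are 16 mm wide; open, the fingers measure 119 mm over their backs; the gripper's body (75 mm by 177 mm) begins 78 mm behind the grasp point.
Start: joints at [1.16, 0.3, 1.521, -0, 1.321, -0.067], TCP at [185.384, 517.805, 213.446] pointing down, gripper open.
Joint ranges: [-3.03, 3.03], [-0.79, 2.21], [0.23, 2.52], [-1.04, 4.18], [0, 3.07], [-2.55, 2.55]. Speed limits (rad/s): [2.22, 2.22, 2.57, 3.14, 3.14, 3.14].

## Interface

Orientations are given as [roll, pitch, yaw] about the fixed x, y, z axes, in that order (R = Rz(yaw) Ry(pitch) Rx(roll)).
In Python, from cell import monitor, viewer, ticket, manip gives the robot as it stands.
- The arm moves only by the shell command python3 -m jog 'ROWS' [FORCE]. ROWS is JSON, a list of rows, each an object of numbers: "grip": the finger opening in cm, from 0 to 9.4; "dx", "dy", "dz": the shift along the tool's x, y, z in cm; "spin": the turn about the tool's y in degrees. In form: [{"grip": .., "dx": .., "dy": .., "dz": .., "spin": ..}, ...]. A call has 1 to 20 rows; each row is the pose to reach, as a shift and turn from the pose commanded when the call began, along the tool's axes at that moment; what a row does not reach only later rows make up. A row lasts 1/8 s, in which the tool goes at most 62.5 mm and 10.7 degrees, less where a joint would pass 70% of its speed; a pose out of reach is approached as far as the arm can. A call with a gripper value outside its range is refused whole. The fingers move at their own pace and stop on an object; FORCE is the grip in N (left out, the last holds). Time passes only in rows, so rows that repeat a pose let the fingers close. It gives the time, the measured TCP pose, the force and the opening at its end, in the units of the state.
- monitor.read_state(): the state, without advancing time (a new reading comes with each control period).
- viewer.camera(name): name is "scene" or "top" or "wrist"; returns a dict with "color" (384x512x3 uint8, red, green, blue), "vertical_fov" (degrees; the focal length in pixels is half the picture's height over the tangent of half this angle, whatever the lens; pixels are square), "cx", "cy" (the principal point, pixels), "rvec" (rotation vector, rad) and "tvec" (3), from world to camera coordinates, as OpenCV has them. Camera axes: x right, y down, z forward; pixel columns grow to the right and rows downward; lengths in mm; the calibration is good to about 2 mm. A picture is of the moment at which its call begins. There is no depth.
- ticket.sign_off(): hands the job in, once; it reports no verdict.
The state is a dict: "clock": time; "joints": joint angles; "qd": joint speeds; "effort": joint torques, N m; "eef_pos": TCP position; "eef_rot": TCP orientation; "wrist_force": force on the tool from outside, world axes, zero at the start; "moment": the same for the moment, N m; "finger_gap": finger opening in mm.
Only numpy, scipy, OpenCV 4.12 (cv2) and the standard library are available. Lean on these libraries where they do the work, as an engineer would, in place of code of your own. Each camera call takes 0.05 s, during which the arm holds its last target. There are 200 camera calls.

## Working session

There is one attempt and no reset: what is moved stays moved. The work goes in short steps, Python scripts to look and compute and a shell command to move; the robot and the scene stay as the last step left them, time stands still between calls to the robot, and variables do not carry over. Pictures are saved under pics/ and viewed, about 8 in all and at most 12, crops included, and the job is handed in when it is done.

```bash
ls; mkdir -p pics
cat > h.py <<'E'
import numpy as np, cv2
from cell import monitor, viewer, ticket, manip
from scipy.spatial.transform import Rotation as R
def shot(n,f=None):
    c=viewer.camera(n)
    if f: cv2.imwrite(f'pics/{f}.png',c['color'][:,:,::-1])
    h=c['color'].shape[0]; fl=h/2/np.tan(np.radians(c['vertical_fov'])/2)
    K=np.array([[fl,0,c['cx']],[0,fl,c['cy']],[0,0,1]])
    return c,K,R.from_rotvec(np.ravel(c['rvec'])).as_matrix(),np.ravel(c['tvec'])
def onz(u,v,z,K,M,t):
    o=-M.T@t; d=M.T@np.linalg.inv(K)@[u,v,1]; return o+d*(z-o[2])/d[2]
def proj(p,K,M,t):
    q=K@(M@np.asarray(p,float)+t); return q[:2]/q[2]
E
python3 - <<'E'
from h import *
import pickle
s=monitor.read_state(); print(s); print(manip.finger_overhang,[a for a in dir(manip) if a[0]!='_'])
D={}
for n in ('scene','top'):
    c,K,M,t=shot(n,n+'0'); D[n]=(K,M,t); print(n,K[0,0],-M.T@t, {k:v for k,v in c.items() if k!='color'})
pickle.dump(D,open('cal.pkl','wb'))
a=cv2.imread('pics/scene0.png');b=cv2.imread('pics/top0.png')
for n in('scene','top'): cv2.imwrite(f'pics/{n}0b.png',cv2.resize(cv2.imread(f'pics/{n}0.png'),(800,600),interpolation=cv2.INTER_CUBIC))
E
```

```text
pics
{'clock': 0.0, 'joints': array([ 1.16040784e+00,  3.00514360e-01,  1.52161941e+00, -1.78684529e-05,
        1.32067667e+00, -6.66064266e-02]), 'qd': array([-0.00117026, -0.00033638, -0.00088483,  0.00092572,  0.00049439,
        0.00088465]), 'effort': array([ 6.46163589e-04, -5.31802905e+01, -3.52740061e+01,  7.08806422e-02,
        2.44899967e-02, -1.31711677e-04]), 'eef_pos': array([185.28234667, 517.57106992, 212.84637806]), 'eef_rot': array([-1.57073254e+00,  1.21624212e-03,  1.22701874e+00]), 'wrist_force': array([-0.89004072, -0.52954443,  0.74071852]), 'moment': array([-0.04614217,  0.03577153,  0.03136312]), 'finger_gap': 93.65801252059524}
8.0 ['Unreachable', 'finger_overhang']
scene 371.9469069429492 [1454.60167113  528.75070332  897.63849674] {'vertical_fov': 54.60581076276507, 'cx': 257.69348297288565, 'cy': 183.76368004017834, 'rvec': array([ 1.24177348,  2.16097159, -1.06299112]), 'tvec': array([ 290.57273595, -228.94744726, 1750.52813467])}
top 391.9779497168227 [ 496.17732484   24.81363103 1233.37839674] {'vertical_fov': 52.19339472824359, 'cx': 256.96505072049285, 'cy': 192.8393291202652, 'rvec': array([ 2.20630349, -2.16390765,  0.08484662]), 'tvec': array([  10.18714056,  586.61885913, 1193.23277687])}
```

View pics/scene0b.png

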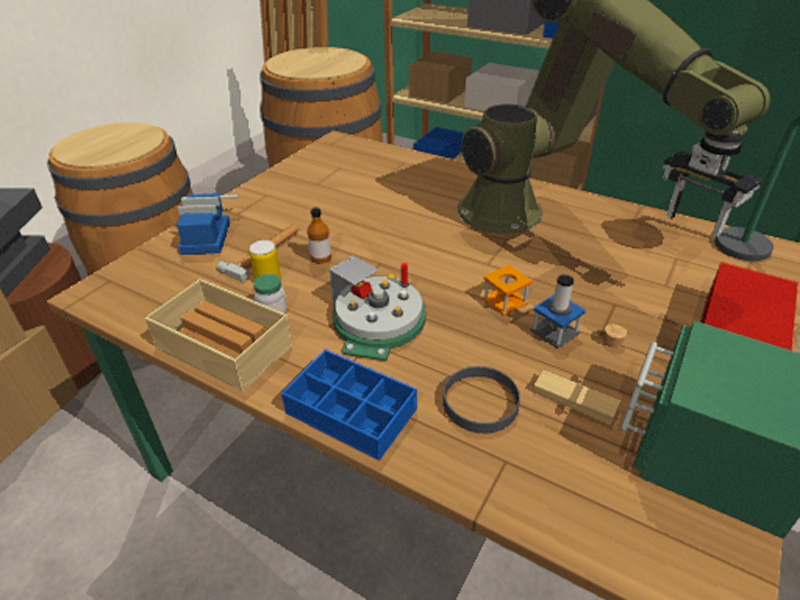

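View pics/top0b.png

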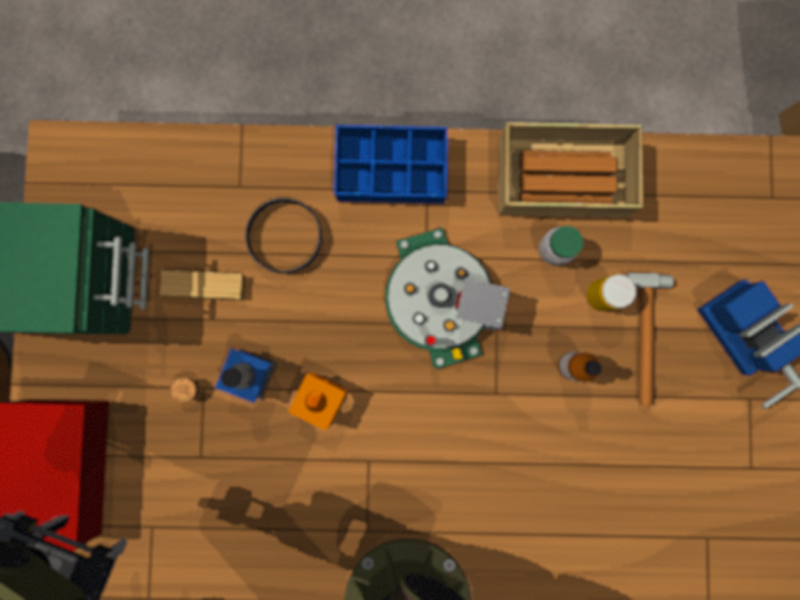

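The top view (800x600 scale) shows the turret hub at about (440,295), hood (485,303), red handle (431,340), yellow pointer (458,353), and blue stand with gun (243,375). Possible mix-ups:
- **Stand:** the orange look-alike at (318,400), the blue tray at (390,163) and the blue vise at (755,325). I choose the blue plate with the gun in it, at (243,375).
- **Handle:** the red nipple boss at (460,298) is partly under the hood. The upright red peg at (431,340) is the handle.

Run:
```python
from h import *
import pickle
D=pickle.load(open('cal.pkl','rb'))
top=cv2.imread('pics/top0.png'); sc=cv2.imread('pics/scene0.png')
def blob(img,box,lo,hi):
    x0,y0,x1,y1=box; hsv=cv2.cvtColor(img[y0:y1,x0:x1],cv2.COLOR_BGR2HSV)
    m=cv2.inRange(hsv,np.array(lo),np.array(hi)); n,l,st,ce=cv2.connectedComponentsWithStats(m)
    i=1+np.argmax(st[1:,4]); pts=np.argwhere(l==i)[:,::-1]+[x0,y0]
    return st[i,4],pts.mean(0),pts.astype(np.float32)
f=lambda v:np.round(v,1)
T=D['top'];S=D['scene']
a,c,p=blob(top,(265,205,290,225),(0,150,120),(6,255,255)); print('handle top px',a,c,'z110',f(onz(*c,110,*T)))
a2,c2,p2=blob(sc,(250,165,268,188),(0,150,80),(6,255,255)); print('handle scene',a2,c2,p2.min(0),p2.max(0),'z80',f(onz(*c2,80,*S)))
a,c,p=blob(top,(280,218,310,235),(22,120,120),(35,255,255)); print('pointer',a,c,f(onz(*c,38,*T)))
a,c,p=blob(top,(135,218,180,260),(100,120,80),(125,255,255)); r=cv2.minAreaRect(p); print('stand',a,c,r,f(onz(*r[0],70,*T)))
b=cv2.boxPoints(r); print(f([onz(*q,70,*T)[:2] for q in b]))
# turret disc
x0,y0,x1,y1=240,150,325,230; hsv=cv2.cvtColor(top[y0:y1,x0:x1],cv2.COLOR_BGR2HSV)
print('hub z60',f(onz(440/1.5625,294/1.5625,65,*T)),'disc ctr z50',f(onz(439/1.5625,296/1.5625,50,*T)))
print('gun top z160', f(onz(237/1.5625,375/1.5625,160,*T)), 'scene guntop z160',f(onz(565/1.5625,283/1.5625,160,*S)))
A=np.hstack([cv2.resize(sc[150:240,200:300],(400,360),interpolation=2),cv2.resize(sc[165:255,295:395],(400,360),interpolation=2)])
B=np.hstack([cv2.resize(top[140:240,235:335],(400,400),interpolation=2)[:240*1+160],cv2.resize(top[205:305,125:225],(400,400),interpolation=2)])
cv2.imwrite('pics/crop1.png',np.vstack([A[:300],B[:300]]))
```

```text
handle top px 24 [275.20833333 217.20833333] z110 [510.9 -31.7 110. ]
handle scene 52 [258.53846154 174.75      ] [257. 168.] [260. 181.] z80 [505.5 -35.1  80. ]
pointer 38 [291.92105263 226.        ] [486.1 -86.6  38. ]
stand 388 [156.56185567 238.79639175] ((155.43104553222656, 239.67242431640625), (26.554431915283203, 26.925823211669922), 21.801410675048828) [438.5 318.2  70. ]
[[415.4 368.3]
 [489.3 341.8]
 [461.7 268. ]
 [388.1 294.7]]
hub z60 [598.6 -51.8  65. ] disc ctr z50 [596.  -50.9  50. ]
gun top z160 [441.9 305.6 160. ] scene guntop z160 [462.2 327.8 160. ]
```

View pics/crop1.png

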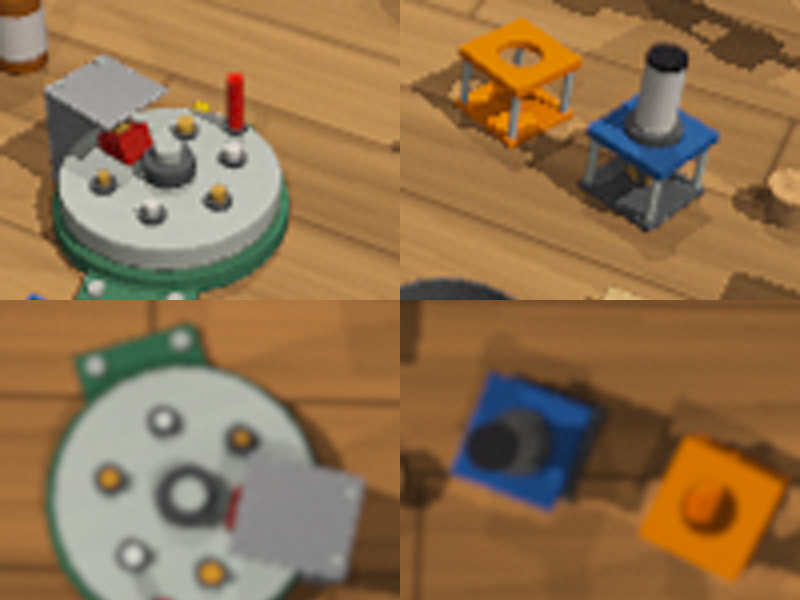

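```bash
cat >> h.py <<'E'
def st():
    s=monitor.read_state(); print('t %.2f'%s['clock'],'pos',np.round(s['eef_pos'],1),'rpy',np.round(np.degrees(s['eef_rot']),1),'F',np.round(s['wrist_force'],1),'gap %.1f'%s['finger_gap'],'q',np.round(s['joints'],2)); return s
def rel(p,yaw):
    "cm shifts and spin deg from present pose to TCP p, tool-x yaw (deg), tool down"
    s=monitor.read_state(); M=R.from_euler('xyz',s['eef_rot']).as_matrix()
    d=M.T@(np.asarray(p,float)-s['eef_pos'])/10; y0=np.degrees(s['eef_rot'][2])
    print('dx %.2f dy %.2f dz %.2f spin %.1f'%(*d,(y0-yaw+180)%360-180))
AX=np.array([596,-51.]); B0=-162.1
def hp(th): # handle xy after turning th deg, and tangent yaw
    a=np.radians(B0-30-th); return AX+88*np.array([np.cos(a),np.sin(a)]), (np.degrees(a)-90+180)%360-180
E
python3 - <<'E'
from h import *
st()
p,y=hp(0); print(p,y); rel([*p,213],y); rel([*p,83],y)
E
```

```text
t 0.10 pos [185.3 517.6 212.9] rpy [-90.    0.1  70.3] F [-0.3  1.7 -0.6] gap 93.8 q [ 1.16  0.3   1.52  0.    1.32 -0.07]
[509.95507517 -32.55356646] 77.89999999999998
dx -40.85 dy 0.03 dz -49.11 spin -7.6
dx -40.84 dy 13.03 dz -49.11 spin -7.6
```

```bash
python3 -m jog '[{"grip":6,"dx":-3,"dy":0,"dz":-3.6,"spin":-1},{"grip":6,"dx":-6.2,"dy":0,"dz":-7.5,"spin":-2},{"grip":6,"dx":-9.3,"dy":0,"dz":-11.2,"spin":-3},{"grip":6,"dx":-12.5,"dy":0,"dz":-15,"spin":-4},{"grip":6,"dx":-15.6,"dy":0,"dz":-18.8,"spin":-5},{"grip":6,"dx":-18.7,"dy":0,"dz":-22.5,"spin":-6},{"grip":6,"dx":-21.9,"dy":0,"dz":-26.3,"spin":-7.6},{"grip":6,"dx":-25,"dy":0,"dz":-30,"spin":-7.6},{"grip":6,"dx":-28.1,"dy":0,"dz":-33.8,"spin":-7.6},{"grip":6,"dx":-31.2,"dy":0,"dz":-37.5,"spin":-7.6},{"grip":6,"dx":-34.3,"dy":0,"dz":-41.3,"spin":-7.6},{"grip":6,"dx":-37.6,"dy":0,"dz":-45.2,"spin":-7.6},{"grip":6,"dx":-40.8,"dy":0,"dz":-49.1,"spin":-7.6},{"grip":6,"dx":-40.8,"dy":0,"dz":-49.1,"spin":-7.6},{"grip":6,"dx":-40.8,"dy":5,"dz":-49.1,"spin":-7.6},{"grip":6,"dx":-40.8,"dy":5,"dz":-49.1,"spin":-7.6}]'
python3 - <<'E'
from h import *
st(); c,K,M,t=shot('wrist','w1'); p,y=hp(0); rel([*p,83],y)
print('proj handle top',proj([*p,110],K,M,t), 'axis',proj([*AX,50],K,M,t))
E
```

```text
clock: 2.1
eef_pos: [508.2, -31.0, 161.0]
eef_rot: [-1.565, 0.0, 1.36]
wrist_force: [-0.9, -0.2, 0.5]
finger_gap: 60.0
t 2.10 pos [508.2 -31.  161. ] rpy [-89.6   0.   77.9] F [-0.9 -0.2  0.5] gap 60.0 q [-0.13  0.26  1.69  0.    1.19 -1.49]
dx -0.13 dy 8.03 dz -0.10 spin 0.0
proj handle top [250.23176526 208.84479946] axis [250.21719249 279.67686396]
```

View pics/w1.png

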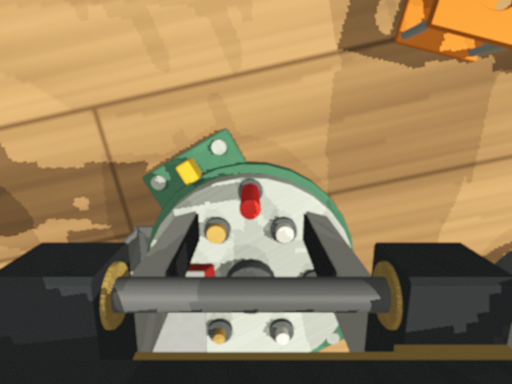

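The wrist view shows the handle's top at about (250,206) and the hub at about (250,272). The model predicted (250,209), so the two agree. I'll descend over the handle and then sweep it round the arc.

```bash
python3 -m jog '[{"grip":6,"dy":3},{"grip":6,"dy":6},{"grip":6,"dy":8},{"grip":3,"dy":8},{"grip":2.2,"dy":8},{"grip":2.2,"dy":8},{"grip":2.2,"dy":8}]' 20
python3 - <<'E'
from h import *
s=st()
for th in range(5,70,5):
    p,y=hp(th); print(th,end=' '); rel([*p,s['eef_pos'][2]],y)
E
```

```text
t 2.15 pos [509.4 -31.1 163.3] rpy [-89.9   0.   77.9] F [ 0.8 -1.  -0.2] gap 60.3 q [-0.13  0.26  1.69  0.    1.19 -1.49]
5 dx 0.64 dy -0.00 dz -0.12 spin 5.0
10 dx 1.40 dy -0.00 dz -0.22 spin 10.0
15 dx 2.15 dy -0.00 dz -0.38 spin 15.0
20 dx 2.88 dy -0.00 dz -0.61 spin 20.0
25 dx 3.59 dy -0.00 dz -0.91 spin 25.0
30 dx 4.27 dy -0.00 dz -1.26 spin 30.0
35 dx 4.92 dy -0.00 dz -1.68 spin 35.0
40 dx 5.53 dy -0.01 dz -2.14 spin 40.0
45 dx 6.09 dy -0.01 dz -2.66 spin 45.0
50 dx 6.61 dy -0.01 dz -3.23 spin 50.0
55 dx 7.08 dy -0.01 dz -3.84 spin 55.0
60 dx 7.49 dy -0.01 dz -4.49 spin 60.0
65 dx 7.84 dy -0.01 dz -5.17 spin 65.0validation failed for argument at $[0]...
```

```bash
python3 -m jog '[{"grip":6,"dx":0,"dy":3,"dz":0,"spin":0},{"grip":6,"dx":0,"dy":6,"dz":0,"spin":0},{"grip":6,"dx":0,"dy":8,"dz":0,"spin":0},{"grip":3,"dx":0,"dy":8,"dz":0,"spin":0},{"grip":2.2,"dx":0,"dy":8,"dz":0,"spin":0},{"grip":2.2,"dx":0,"dy":8,"dz":0,"spin":0},{"grip":2.2,"dx":0,"dy":8,"dz":0,"spin":0}]' 20
python3 - <<'E'
from h import *
s=st()
for th in range(5,70,5):
    p,y=hp(th); print(th,end=' '); rel([*p,s['eef_pos'][2]],y)
E
```

```text
clock: 3.02
eef_pos: [510.4, -31.8, 84.2]
eef_rot: [-1.572, -0.0, 1.36]
wrist_force: [-0.5, -0.1, -0.9]
finger_gap: 24.0
t 3.02 pos [510.4 -31.8  84.2] rpy [-90.1  -0.   77.9] F [-0.5 -0.1 -0.9] gap 24.0 q [-0.13  0.36  1.76 -0.    1.01 -1.49]
5 dx 0.69 dy 0.00 dz -0.00 spin 5.0
10 dx 1.45 dy 0.00 dz -0.10 spin 10.0
15 dx 2.20 dy 0.00 dz -0.27 spin 15.0
20 dx 2.93 dy 0.00 dz -0.50 spin 20.0
25 dx 3.64 dy 0.00 dz -0.80 spin 25.0
30 dx 4.32 dy 0.00 dz -1.15 spin 30.0
35 dx 4.97 dy 0.00 dz -1.56 spin 35.0
40 dx 5.58 dy 0.00 dz -2.03 spin 40.0
45 dx 6.14 dy 0.00 dz -2.55 spin 45.0
50 dx 6.66 dy 0.00 dz -3.11 spin 50.0
55 dx 7.13 dy 0.00 dz -3.72 spin 55.0
60 dx 7.54 dy 0.00 dz -4.37 spin 60.0
65 dx 7.89 dy 0.01 dz -5.05 spin 65.0
```

```bash
python3 -m jog '[{"grip":2.2,"dx":0.7,"dy":0,"dz":0,"spin":5},{"grip":2.2,"dx":1.45,"dy":0,"dz":-0.1,"spin":10},{"grip":2.2,"dx":2.2,"dy":0,"dz":-0.27,"spin":15},{"grip":2.2,"dx":2.93,"dy":0,"dz":-0.5,"spin":20},{"grip":2.2,"dx":3.64,"dy":0,"dz":-0.8,"spin":25},{"grip":2.2,"dx":4.32,"dy":0,"dz":-1.15,"spin":30},{"grip":2.2,"dx":4.97,"dy":0,"dz":-1.56,"spin":35},{"grip":2.2,"dx":5.58,"dy":0,"dz":-2.03,"spin":40},{"grip":2.2,"dx":6.14,"dy":0,"dz":-2.55,"spin":45},{"grip":2.2,"dx":6.66,"dy":0,"dz":-3.11,"spin":50},{"grip":2.2,"dx":7.13,"dy":0,"dz":-3.72,"spin":55},{"grip":2.2,"dx":7.54,"dy":0,"dz":-4.37,"spin":60},{"grip":2.2,"dx":7.54,"dy":0,"dz":-4.37,"spin":60},{"grip":2.2,"dx":7.54,"dy":0,"dz":-4.37,"spin":60},{"grip":2.2,"dx":7.54,"dy":0,"dz":-4.37,"spin":60},{"grip":2.2,"dx":7.54,"dy":0,"dz":-4.37,"spin":60},{"grip":6,"dx":7.54,"dy":0,"dz":-4.37,"spin":60},{"grip":6,"dx":7.54,"dy":0,"dz":-4.37,"spin":60},{"grip":6,"dx":7.54,"dy":0,"dz":-4.37,"spin":60}]'
python3 - <<'E'
from h import *
s=st(); shot('wrist','w2'); c,K,M,t=shot('scene','s2')
im=cv2.imread('pics/s2.png')
hsv=cv2.cvtColor(im,cv2.COLOR_BGR2HSV); m=cv2.inRange(hsv,np.array((0,150,80)),np.array((6,255,255)))
m[:,:190]=0;m[:,310:]=0;m[:140]=0;m[230:]=0
n,l,stt,ce=cv2.connectedComponentsWithStats(m); print(stt[1:],ce[1:])
A=np.hstack([cv2.resize(im[140:240,190:324],(400,300),interpolation=2),cv2.resize(cv2.imread('pics/w2.png'),(400,300))]); cv2.imwrite('pics/v4.png',A)
p,y=hp(60); print('exp handle z110',proj([*p,110],K,M,t))
E
```

```text
clock: 5.4
eef_pos: [568.6, 32.7, 83.4]
eef_rot: [-1.571, 0.0, 0.312]
wrist_force: [0.5, 1.0, -0.4]
finger_gap: 48.8
t 5.40 pos [568.6  32.7  83.4] rpy [-90.    0.   17.9] F [ 0.5  1.  -0.4] gap 48.8 q [-0.01  0.48  1.59  0.    1.07 -0.32]
[[241 178  10  10  58]
 [268 184   1   5   5]
 [268 195   1   1   1]] [[246.         182.15517241]
 [268.         186.        ]
 [268.         195.        ]]
exp handle z110 [266.12582133 183.07439716]
```

View pics/v4.png

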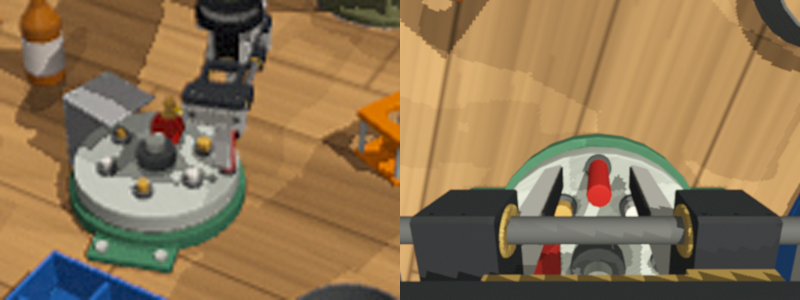

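The view shows the nipple on its red boss out from under the hood at the pointer side, and the handle between the open fingers at the expected place. The turret has clicked. I'll go to the gun next.

Run:
```python
from h import *
rel([438.5,317.5,200],-72.1)
```

```text
dx -3.63 dy -11.66 dz 31.10 spin 90.0
```

```bash
python3 -m jog '[{"grip":7,"dx":0,"dy":-5,"dz":0,"spin":0},{"grip":7,"dx":0,"dy":-11.7,"dz":0,"spin":0},{"grip":7,"dx":-0.5,"dy":-11.7,"dz":3.5,"spin":10},{"grip":7,"dx":-1,"dy":-11.7,"dz":7,"spin":20},{"grip":7,"dx":-1.5,"dy":-11.7,"dz":11,"spin":30},{"grip":7,"dx":-2,"dy":-11.7,"dz":15,"spin":40},{"grip":7,"dx":-2.4,"dy":-11.7,"dz":19,"spin":50},{"grip":7,"dx":-2.8,"dy":-11.7,"dz":23,"spin":60},{"grip":7,"dx":-3.2,"dy":-11.7,"dz":27,"spin":70},{"grip":7,"dx":-3.6,"dy":-11.7,"dz":31.1,"spin":80},{"grip":7,"dx":-3.6,"dy":-11.7,"dz":31.1,"spin":90},{"grip":7,"dx":-3.6,"dy":-11.7,"dz":31.1,"spin":90},{"grip":7,"dx":-3.6,"dy":-11.7,"dz":31.1,"spin":90}]'
python3 - <<'E'
from h import *
s=st(); c,K,M,t=shot('wrist','w3')
for z in (60,70,150,160): print(z,proj([438.5,317.5,z],K,M,t))
print(-M.T@t, M[2])
E
```

```text
clock: 7.12
eef_pos: [439.0, 317.3, 200.5]
eef_rot: [-1.571, 0.0, -1.255]
wrist_force: [0.3, 0.5, 0.5]
finger_gap: 69.5
t 7.12 pos [439.  317.3 200.5] rpy [-90.    0.  -71.9] F [0.3 0.5 0.5] gap 69.5 q [ 0.56  0.29  1.56 -0.    1.29  1.81]
60 [249.55185091 179.28734085]
70 [249.50983299 181.47429309]
150 [249.04572719 205.63010965]
160 [248.96465423 209.8498017 ]
[501.25876072 336.69333484 371.03960383] [-0.21710234 -0.07032059 -0.97361265]
```

View pics/w3.png

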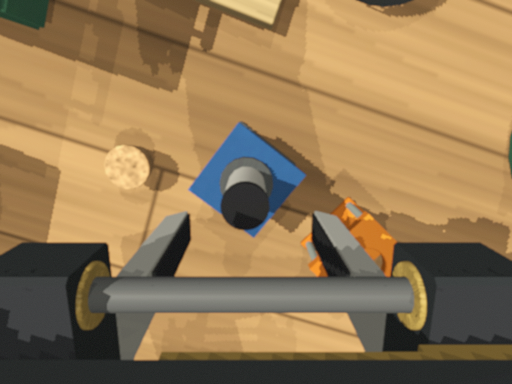

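The wrist view shows the gun's cap at (245,206) and the plate centre at about (247,180). My estimate is right to about 2 mm, so I shift dx by -0.2. The orange look-alike at (350,240) lies below fingertip height. I'll descend and grasp the gun.

```bash
python3 -m jog '[{"grip":7,"dx":-0.2,"dy":3,"dz":0.1,"spin":0},{"grip":7,"dx":-0.2,"dy":6,"dz":0.1,"spin":0},{"grip":7,"dx":-0.2,"dy":8.5,"dz":0.1,"spin":0},{"grip":7,"dx":-0.2,"dy":9.75,"dz":0.1,"spin":0},{"grip":3,"dx":-0.2,"dy":9.75,"dz":0.1,"spin":0},{"grip":3,"dx":-0.2,"dy":9.75,"dz":0.1,"spin":0},{"grip":3,"dx":-0.2,"dy":9.75,"dz":0.1,"spin":0},{"grip":3,"dx":-0.2,"dy":9.75,"dz":0.1,"spin":0},{"grip":3,"dx":-0.2,"dy":9.75,"dz":0.1,"spin":0},{"grip":3,"dx":-0.2,"dy":8.5,"dz":0.1,"spin":0},{"grip":3,"dx":-0.2,"dy":7.2,"dz":0.1,"spin":0},{"grip":3,"dx":-0.2,"dy":6.25,"dz":0.1,"spin":0},{"grip":3,"dx":-0.2,"dy":6.25,"dz":0.1,"spin":0}]' 12
```

```text
clock: 8.8
eef_pos: [439.4, 320.0, 138.8]
eef_rot: [-1.569, 0.0, -1.258]
wrist_force: [0.6, -0.3, -3.7]
finger_gap: 33.9
```

```bash
python3 -m jog '[{"grip":3,"dx":0,"dy":0,"dz":-0.5,"spin":0},{"grip":3,"dx":0,"dy":0,"dz":-1,"spin":0},{"grip":3,"dx":0,"dy":0,"dz":-1.5,"spin":0},{"grip":3,"dx":0,"dy":0,"dz":-1.5,"spin":0}]'
python3 - <<'E'
from h import *
s=st(); c,K,M,t=shot('wrist','w4'); shot('scene','s4')
a=cv2.imread('pics/s4.png')[140:240,280:414]
cv2.imwrite('pics/v6.png',np.vstack([np.hstack([cv2.resize(a,(400,300),interpolation=2),cv2.resize(cv2.imread('pics/w4.png'),(400,300))])]))
E
```

```text
clock: 9.3
eef_pos: [424.6, 315.2, 138.0]
eef_rot: [-1.571, 0.0, -1.258]
wrist_force: [1.0, 1.5, -3.0]
finger_gap: 34.0
t 9.30 pos [424.6 315.2 138. ] rpy [-90.    0.  -72.1] F [ 1.   1.5 -3. ] gap 34.0 q [0.57 0.33 1.67 0.   1.15 1.83]
```

View pics/v6.png

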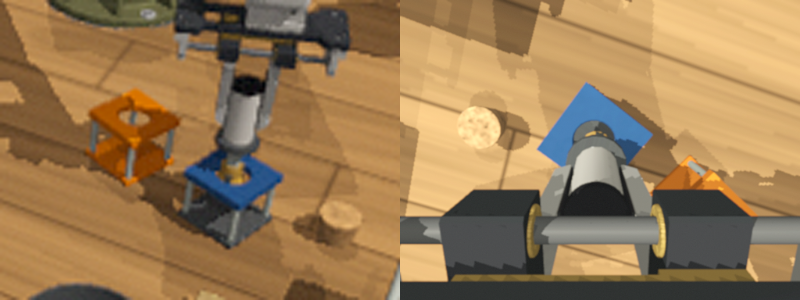

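The view shows the gun held and lifted, its brass coupler still in the hole and the barrel starting to tilt in the pads. The tool can only turn about the vertical, so I use the hole edge to pivot the gun 25 deg in the grip.

```bash
python3 -m jog '[{"grip":3,"dx":0,"dy":0,"dz":-0.6,"spin":0},{"grip":3,"dx":0,"dy":0,"dz":-1.2,"spin":0},{"grip":3,"dx":0,"dy":0,"dz":-1.8,"spin":0},{"grip":3,"dx":0,"dy":0,"dz":-2.4,"spin":0},{"grip":3,"dx":0,"dy":0,"dz":-2.5,"spin":0},{"grip":3,"dx":0,"dy":0,"dz":-2.5,"spin":0}]'
python3 - <<'E'
from h import *
s=st(); c,K,M,t=shot('wrist','w5'); 
Rt=R.from_euler('xyz',s['eef_rot']).as_matrix(); G=s['eef_pos']-11*Rt[:,1]
im=cv2.imread('pics/w5.png'); big=cv2.resize(im,None,fx=3,fy=3,interpolation=2)
print(K[0,0])
cols={15:(0,0,255),20:(0,255,0),25:(255,0,0),30:(255,0,255)}
for th,col in cols.items():
    a=np.radians(th); ax=-Rt[:,1]*np.cos(a)-Rt[:,2]*np.sin(a); e=np.cross(ax,Rt[:,0])
    for h,r in ((36,17),(-36,25),(-92,16)):
        if h==-92 or h==36 or th==25 or th==20:
            pts=[proj(G+ax*h+r*(np.cos(b)*Rt[:,0]+np.sin(b)*e),K,M,t)*3+1 for b in np.linspace(0,2*np.pi,40)]
            cv2.polylines(big,[np.int32(pts)],True,col,1)
cv2.imwrite('pics/v7.png',big[300:860,400:1120])
E
```

```text
clock: 10.15
eef_pos: [400.9, 307.5, 137.9]
eef_rot: [-1.571, -0.0, -1.258]
wrist_force: [1.7, 0.5, -4.1]
finger_gap: 33.7
t 10.15 pos [400.9 307.5 137.9] rpy [-90.   -0.  -72.1] F [ 1.7  0.5 -4.1] gap 33.7 q [0.58 0.28 1.73 0.   1.13 1.84]
326.3220555727611
```

View pics/v7.png

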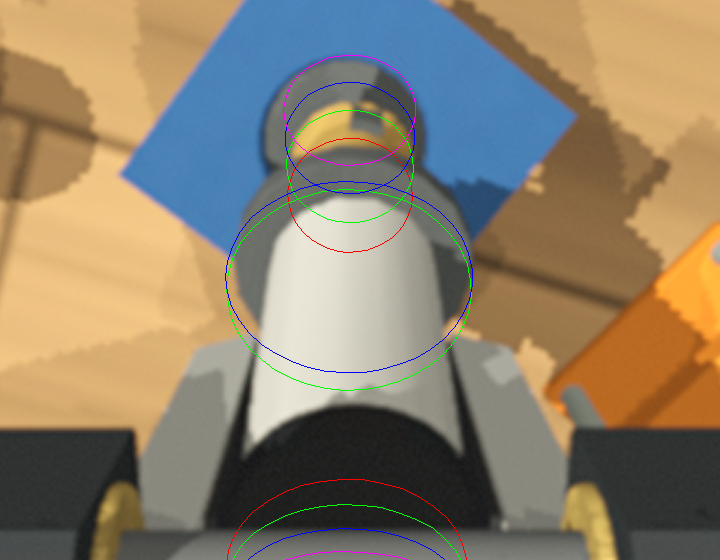

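```bash
cat >> h.py <<'E'
def axis_e(s,th):
    Rt=R.from_euler('xyz',s['eef_rot']).as_matrix(); G=s['eef_pos']-11*Rt[:,1]; a=np.radians(th)
    ax=-Rt[:,1]*np.cos(a)-Rt[:,2]*np.sin(a); e=-Rt[:,1]*np.sin(a)+Rt[:,2]*np.cos(a)
    return G,ax,e
E
python3 - <<'E'
from h import *
from scipy.optimize import least_squares
s=st(); c,K,M,t=shot('wrist')
def rows(x):
    G,ax,e=axis_e(s,x[0]); return np.array([3*proj(G+ax*(h+x[1])+e*(r+0*x[0]),K,M,t)[1]+1-300 for h,r in ((36,17),(-36,17),(-36,25),(-44,25))])
r=least_squares(lambda x:rows(x)[:2]-[405,197],[20,0]); print(r.x,rows(r.x))
for cap in (36,30,26,22):
    r=least_squares(lambda x:[rows(x)[1]-197,min(rows(x)[2:])-148],[20,0]); 
print('collar only',r.x,rows(r.x))
for th in (20,25,30):
  for o in (0,-5,-10): print(th,o,rows([th,o]).round())
E
```

```text
t 10.20 pos [401.  307.5 137.9] rpy [-90.   -0.  -72.1] F [ 0.5  1.  -2.5] gap 33.6 q [0.58 0.28 1.73 0.   1.13 1.84]
[ 15.88266723 -17.04464714] [405.         197.         162.30950828 147.56273667]
collar only [ 15.37691351 -17.90222636] [399.994773   197.         162.36435419 148.        ]
20 0 [504. 226. 190. 170.]
20 -5 [477. 213. 177. 158.]
20 -10 [451. 200. 165. 147.]
25 0 [529. 216. 181. 158.]
25 -5 [499. 201. 167. 145.]
25 -10 [470. 187. 153. 132.]
30 0 [552. 208. 175. 148.]
30 -5 [519. 191. 158. 133.]
30 -10 [488. 175. 142. 118.]
```

Run:
```python
from h import *
s=st(); c,K,M,t=shot('wrist','w6')
l=onz((122+400)/3,(174+300)/3,70,K,M,t); r=onz((577+400)/3,(117+300)/3,70,K,M,t); print(l,r,(l+r)/2,np.linalg.norm(l-r))
G,ax,e=axis_e(s,15.9); print('mid',G-17*ax,'mouth',G-109*ax)
```

```text
t 10.25 pos [401.  307.5 137.8] rpy [-90.   -0.  -72.1] F [ 0.9  0.8 -2.9] gap 33.7 q [0.58 0.28 1.73 0.   1.13 1.84]
[413.28842183 369.8977063   70.        ] [460.60118291 268.76617504  70.        ] [436.94480237 319.33194067  70.        ] 111.65161877645836
mid [405.43517819 308.9326642  132.47723372] mouth [429.37256409 316.65968244  43.9826308 ]
```

The stand has not moved. The fit gives the gun tilted about 16 deg and slipped about 17 mm down in the pads, with a thin shaft at the hole. I'll raise the gun with a stronger grip so the coupler itself bears on the hole edge, then finish tilting.

```bash
python3 -m jog '[{"grip":2.5,"dx":0,"dy":0,"dz":0,"spin":0},{"grip":2.5,"dx":0,"dy":0,"dz":0.5,"spin":0},{"grip":2.5,"dx":0,"dy":0,"dz":1,"spin":0},{"grip":2.5,"dx":0,"dy":-0.7,"dz":1,"spin":0},{"grip":2.5,"dx":0,"dy":-1.4,"dz":1,"spin":0},{"grip":2.5,"dx":0,"dy":-1.4,"dz":0.5,"spin":0},{"grip":2.5,"dx":0,"dy":-1.4,"dz":0,"spin":0},{"grip":2.5,"dx":0,"dy":-1.4,"dz":-0.4,"spin":0},{"grip":2.5,"dx":0,"dy":-1.4,"dz":-0.7,"spin":0},{"grip":2.5,"dx":0,"dy":-1.4,"dz":-0.7,"spin":0}]' 20
python3 - <<'E'
from h import *
s=st(); c,K,M,t=shot('wrist','w7'); 
im=cv2.imread('pics/w7.png'); big=cv2.resize(im,None,fx=3,fy=3,interpolation=2)
for (th,o),col in {(16,-17):(0,0,255),(25,-17):(255,0,0)}.items():
    G,ax,e=axis_e(s,th); X=np.cross(ax,e)
    for h,r in ((36,17),(-36,17),(-36,25),(-92,16)):
        pts=[proj(G+ax*(h+o)+r*(np.cos(b)*X+np.sin(b)*e),K,M,t)*3+1 for b in np.linspace(0,2*np.pi,40)]
        cv2.polylines(big,[np.int32(pts)],True,col,1)
cv2.imwrite('pics/v8.png',big[240:860,400:1120][:600])
E
```

```text
clock: 11.55
eef_pos: [394.3, 305.4, 152.2]
eef_rot: [-1.571, 0.0, -1.258]
wrist_force: [1.3, -0.6, -0.0]
finger_gap: 33.7
t 11.55 pos [394.3 305.4 152.2] rpy [-90.    0.  -72.1] F [ 1.3 -0.6 -0. ] gap 33.7 q [0.59 0.25 1.74 0.   1.16 1.84]
```

View pics/v8.png

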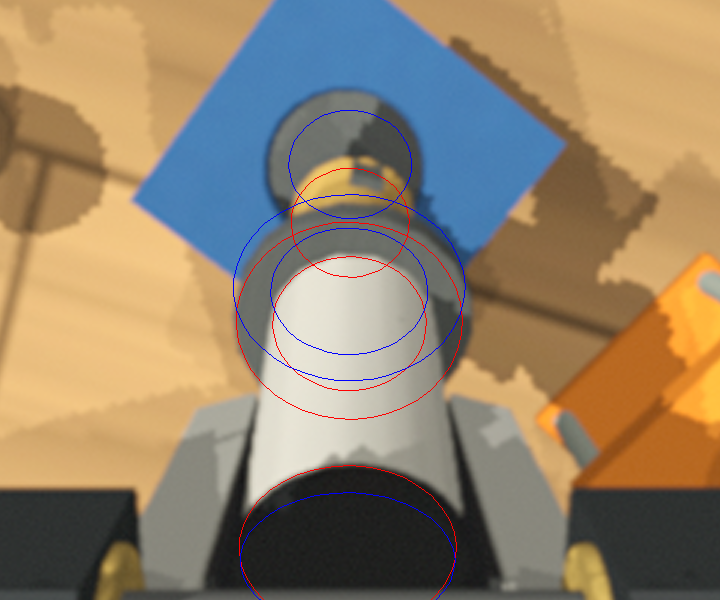

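Run:
```python
from h import *
from scipy.optimize import least_squares
s=st(); c,K,M,t=shot('wrist'); f=lambda u,v,z=70:onz((u+400-1)/3,(v+240-1)/3,z,K,M,t)
l,r=f(133,200),f(567,145); print('stand',(l+r)/2,np.linalg.norm(l-r)); print('hole top/left/right',f(345,88),f(265,165),f(423,165))
print('brass rim at z',[ (z,f(350,155,z).round(1)) for z in (55,62,70,80)])
Rt=R.from_euler('xyz',s['eef_rot']).as_matrix(); print('z dir',Rt[:,2])
c2=shot('scene','s8'); a=cv2.imread('pics/s8.png')[135:225,300:390]; 
cv2.imwrite('pics/v9.png',np.hstack([cv2.resize(a,(540,540),interpolation=2)]))
S=c2[1:]
b=shot('scene')
for th in (16,25):
    G,ax,e=axis_e(s,th); print(th,[(proj(G+ax*h,*S)-[300,135])*6 for h in (19,-53,-61,-109)])
```

```text
t 11.60 pos [394.4 305.4 152.2] rpy [-90.    0.  -72.1] F [-0.6 -0.1  1.6] gap 33.7 q [0.59 0.25 1.74 0.   1.16 1.84]
stand [437.00270783 319.63218975  70.        ] 112.033702956289
hole top/left/right [456.80631313 326.96371923  70.        ] [432.27525258 340.55959449  70.        ] [444.71555387 302.1300641   70.        ]
brass rim at z [(55, array([440.5, 320.4,  55. ])), (62, array([440.9, 320.5,  62. ])), (70, array([441.4, 320.7,  70. ])), (80, array([442. , 320.8,  80. ]))]
z dir [9.51575200e-01 3.07416047e-01 1.10056960e-04]
16 [array([375.50255615, 164.92428036]), array([355.66744839, 283.68816977]), array([353.51559323, 296.5725307 ]), array([340.81491031, 372.61862635])]
25 [array([375.20340517, 163.68749027]), array([356.36965813, 287.81923497]), array([354.30749478, 301.41079136]), array([342.05955395, 382.13600555])]
```

View pics/v9.png

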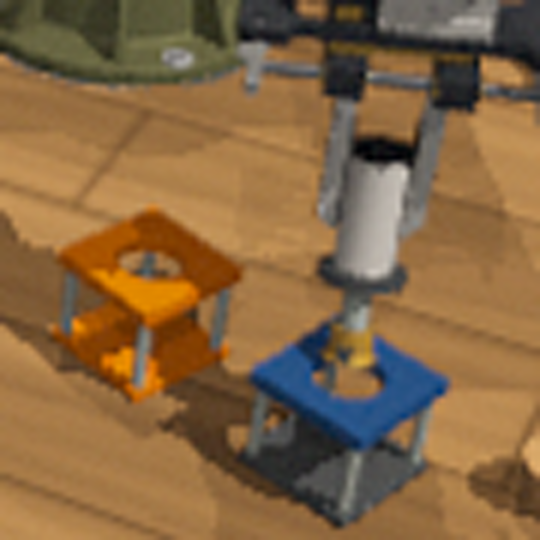

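The view shows the coupler has popped out of the hole and rests on the plate edge at (350,365). A fit without the cap boundary gives tilt about 20 deg and slip about 10 mm. I'll re-enter the hole 7 mm deeper and push once more.

```bash
python3 -m jog '[{"grip":2.5,"dx":0,"dy":-0.5,"dz":0,"spin":0},{"grip":2.5,"dx":0,"dy":-0.5,"dz":0.7,"spin":0},{"grip":2.5,"dx":0,"dy":-0.5,"dz":1.3,"spin":0},{"grip":2.5,"dx":0,"dy":0,"dz":1.3,"spin":0},{"grip":2.5,"dx":0,"dy":0.7,"dz":1.3,"spin":0},{"grip":2.5,"dx":0,"dy":0.7,"dz":1.3,"spin":0}]'
python3 - <<'E'
from h import *
s=st()
E
python3 -m jog '[{"grip":2.5,"dx":0,"dy":0,"dz":-0.4,"spin":0},{"grip":2.5,"dx":0,"dy":0,"dz":-0.8,"spin":0},{"grip":2.5,"dx":0,"dy":0,"dz":-1.2,"spin":0},{"grip":2.5,"dx":0,"dy":0,"dz":-1.2,"spin":0}]'
python3 - <<'E'
from h import *
s=st(); c,K,M,t=shot('wrist','w10'); hsv=cv2.cvtColor(c['color'],cv2.COLOR_RGB2HSV)
for r in range(90,240,3): print(r,hsv[r,248:254].mean(0).round().astype(int),end='; ')
E
```

```text
clock: 12.5
eef_pos: [406.4, 309.1, 144.1]
eef_rot: [-1.572, -0.0, -1.258]
wrist_force: [0.3, -0.9, -3.0]
finger_gap: 33.6
t 12.50 pos [406.4 309.1 144.1] rpy [-90.1  -0.  -72.1] F [ 0.3 -0.9 -3. ] gap 33.6 q [ 0.58  0.28  1.71 -0.    1.15  1.84]
clock: 13.0
eef_pos: [395.4, 305.8, 145.3]
eef_rot: [-1.57, 0.0, -1.258]
wrist_force: [1.3, 1.3, -3.7]
finger_gap: 33.4
t 13.00 pos [395.4 305.8 145.3] rpy [-89.9   0.  -72.1] F [ 1.3  1.3 -3.7] gap 33.4 q [0.59 0.26 1.74 0.   1.14 1.84]
90 [104 152 185]; 93 [105 152 184]; 96 [105 152 184]; 99 [104 152 184]; 102 [104 153 184]; 105 [104 153 184]; 108 [105 152 184]; 111 [107 116 144]; 114 [ 42  15 126]; 117 [ 43  15 125]; 120 [ 41  14 124]; 123 [ 42  13 122]; 126 [ 46  12 118]; 129 [ 20 110 166]; 132 [ 35  68 138]; 135 [ 38  56 138]; 138 [ 20 136 191]; 141 [ 21 150 196]; 144 [ 19 116 170]; 147 [50 13 96]; 150 [ 43  14 112]; 153 [ 39  15 109]; 156 [ 38  15 110]; 159 [ 42  14 109]; 162 [ 26  23 171]; 165 [ 24  20 219]; 168 [ 24  20 218]; 171 [ 24  20 217]; 174 [ 24  21 218]; 177 [ 24  21 218]; 180 [ 23  21 217]; 183 [ 24  21 217]; 186 [ 23  21 217]; 189 [ 23  21 217]; 192 [ 24  21 216]; 195 [ 24  20 216]; 198 [ 24  21 215]; 201 [ 23  21 215]; 204 [ 23  21 215]; 207 [ 24  21 214]; 210 [ 23  21 214]; 213 [ 24  21 214]; 216 [ 24  22 214]; 219 [ 23  22 214]; 222 [ 24  22 213]; 225 [ 24  21 212]; 228 [ 23  21 211]; 231 [ 24  24 178]; 234 [ 23  26 131]; 237 [100  12  30];
```

```bash
cat >> h.py <<'E'
from scipy.optimize import least_squares
def fit(obs,s,K,M,t):
    H=[(36,17),(-36,17),(-44,25),(-92,16)]
    def rows(x,dv=0):
        G,ax,e=axis_e(s,x[0]); return np.array([proj(G+ax*(h+x[1])+e*r,K,M,t)[1]+dv for h,r in H])
    for name,idx in (('all',[0,1,2,3]),('no cap',[1,2,3]),('no rim',[0,1,2])):
        r=least_squares(lambda x:(rows(x)-obs)[idx],[20,-10]); print(name,r.x.round(1),(rows(r.x)-obs).round(1))
    r=least_squares(lambda x:(rows(x,x[2])-obs),[20,-10,0]); print('row shift',r.x.round(1),(rows(r.x,r.x[2])-obs).round(1))
E
python3 - <<'E'
from h import *
s=monitor.read_state(); c,K,M,t=shot('wrist'); fit(np.array([233,161.5,146,128]),s,K,M,t)
E
```

```text
all [ 18.3 -19.5] [ 0.6 -0.6 -1.8  1.6]
no cap [ 20.  -15.3] [ 8.5  0.8 -1.   0.2]
no rim [ 17.4 -19.4] [-0.   0.5 -0.5  3.7]
row shift [ 27.2 -48.1  34.2] [-0.   0.4 -0.3 -0. ]
```

```bash
python3 -m jog '[{"grip":2.5,"dx":0,"dy":0,"dz":0.2,"spin":0},{"grip":2.5,"dx":0,"dy":0,"dz":0.2,"spin":0},{"grip":2.5,"dx":0,"dy":-2.5,"dz":0.2,"spin":0},{"grip":2.5,"dx":0,"dy":-5,"dz":0.2,"spin":0},{"grip":2.5,"dx":0,"dy":-9,"dz":0.2,"spin":0},{"grip":2.5,"dx":0,"dy":-12,"dz":0.2,"spin":-10},{"grip":2.5,"dx":0,"dy":-12,"dz":0.2,"spin":-20},{"grip":2.5,"dx":0,"dy":-12,"dz":0.2,"spin":-30},{"grip":2.5,"dx":0,"dy":-12,"dz":0.2,"spin":-40},{"grip":2.5,"dx":0,"dy":-12,"dz":0.2,"spin":-50},{"grip":2.5,"dx":0,"dy":-12,"dz":0.2,"spin":-60},{"grip":2.5,"dx":0,"dy":-12,"dz":0.2,"spin":-70},{"grip":2.5,"dx":0,"dy":-12,"dz":0.2,"spin":-80},{"grip":2.5,"dx":0,"dy":-12,"dz":0.2,"spin":-90},{"grip":2.5,"dx":0,"dy":-12,"dz":0.2,"spin":-90}]' 50
python3 - <<'E'
from h import *
s=st(); c,K,M,t=shot('scene','s11'); w=shot('wrist','w11')
hsv=cv2.cvtColor(w[0]['color'],cv2.COLOR_RGB2HSV)
print([(r,*hsv[r,248:254].mean(0).round().astype(int)) for r in list(range(124,166,2))+list(range(226,240,2))])
im=cv2.imread('pics/s11.png'); g=(proj(s['eef_pos'],K,M,t)).round().astype(int); print(g)
big=cv2.resize(im[g[1]-45:g[1]+45,g[0]-45:g[0]+45],None,fx=6,fy=6,interpolation=2)
for (th,o),col in {(16,-17):(0,0,255),(25,-10):(255,0,0)}.items():
    G,ax,e=axis_e(s,th); X=np.cross(ax,e)
    for h,r in ((36,17),(-36,17),(-40,25),(-92,16)):
        P=[tuple(np.int32((proj(G+ax*(h+o)+r*q*e,K,M,t)-g+45)*6+3)) for q in (-1,1)]
        cv2.line(big,tuple(map(int,P[0])),tuple(map(int,P[1])),col,1)
cv2.imwrite('pics/v11.png',big)
E
```

```text
clock: 14.98
eef_pos: [397.2, 306.2, 264.8]
eef_rot: [-1.571, 0.001, 0.311]
wrist_force: [0.0, 0.5, -3.5]
finger_gap: 33.4
t 14.97 pos [397.2 306.2 264.8] rpy [-90.    0.   17.8] F [ 0.   0.5 -3.5] gap 33.4 q [ 0.58  0.15  1.58 -0.    1.41  0.27]
[(124, np.int64(17), np.int64(126), np.int64(203)), (126, np.int64(17), np.int64(126), np.int64(203)), (128, np.int64(18), np.int64(127), np.int64(206)), (130, np.int64(19), np.int64(112), np.int64(187)), (132, np.int64(36), np.int64(78), np.int64(156)), (134, np.int64(32), np.int64(67), np.int64(137)), (136, np.int64(42), np.int64(57), np.int64(123)), (138, np.int64(19), np.int64(114), np.int64(166)), (140, np.int64(21), np.int64(148), np.int64(206)), (142, np.int64(21), np.int64(148), np.int64(206)), (144, np.int64(20), np.int64(135), np.int64(190)), (146, np.int64(24), np.int64(24), np.int64(102)), (148, np.int64(45), np.int64(12), np.int64(101)), (150, np.int64(43), np.int64(13), np.int64(107)), (152, np.int64(40), np.int64(13), np.int64(101)), (154, np.int64(39), np.int64(13), np.int64(101)), (156, np.int64(39), np.int64(13), np.int64(101)), (158, np.int64(41), np.int64(12), np.int64(101)), (160, np.int64(42), np.int64(9), np.int64(98)), (162, np.int64(26), np.int64(23), np.int64(159)), (164, np.int64(25), np.int64(21), np.int64(219)), (226, np.int64(25), np.int64(20), np.int64(217)), (228, np.int64(25), np.int64(21), np.int64(217)), (230, np.int64(25), np.int64(20), np.int64(217)), (232, np.int64(24), np.int64(20), np.int64(218)), (234, np.int64(24), np.int64(24), np.int64(173)), (236, np.int64(19), np.int64(17), np.int64(50)), (238, np.int64(28), np.int64(12), np.int64(40))]
[367 143]
```

View pics/v11.png

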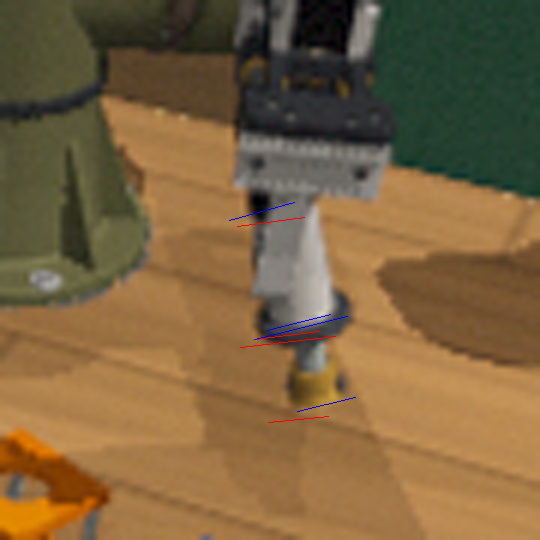

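Run:
```python
from h import *
s=monitor.read_state(); c,K,M,t=shot('scene'); g=np.array([367,143])
Rt=R.from_euler('xyz',s['eef_rot']).as_matrix(); P=s['eef_pos']
cr=lambda p:((proj(p,K,M,t)-g+45)*6).round(0)
print('fingertip bottom (x17,x29) z-8..8',[cr(P+8*Rt[:,1]+a*Rt[:,0]+b*Rt[:,2]) for a in (17,29) for b in (-8,8)])
def inplane(u,v,off=0):
    o=-M.T@t; d=M.T@np.linalg.inv(K)@[(u/6-45+g[0]),(v/6-45+g[1]),1]; n=Rt[:,0]; k=(n@(P+off*n-o))/(n@d); q=Rt.T@(o+k*d-P); return q.round(1)
for n,p in dict(collar=(305,315),collar_l=(258,328),collar_r=(350,302),brass_l=(292,385),brass_r=(342,383),mouth=(314,403),shaft=(312,352),fingertip=(275,293)).items(): print(n,inplane(*p,23 if n=='fingertip' else 0))
```

```text
fingertip bottom (x17,x29) z-8..8 [array([251., 295.]), array([282., 298.]), array([251., 307.]), array([282., 310.])]
collar [ 0.  27.3 23.6]
collar_l [ 0.  38.8  0.7]
collar_r [ 0.  16.1 45. ]
brass_l [ 0.  73.  24.7]
brass_r [ 0.  68.  50.5]
mouth [ 0.  83.2 38.3]
shaft [ 0.  50.2 31.3]
fingertip [23.   1.7  3.4]
```

Correcting the scene view by the known fingertip position (5 mm bias), both cameras give tilt about 20 deg and the mouth about 88 mm below and 35 mm ahead (+z) of the TCP. I'll go over the nipple now; the rest of the tilt can be trimmed about the ball.

Run:
```python
from h import *
rel([485.7,-86.6,198],-72.1)
```

```text
dx -3.51 dy 6.69 dz -40.11 spin 89.8
```

```bash
python3 -m jog '[{"grip":2.5,"dx":-0.4,"dy":0,"dz":-3,"spin":10},{"grip":2.5,"dx":-0.8,"dy":0,"dz":-7,"spin":20},{"grip":2.5,"dx":-1.2,"dy":0,"dz":-11,"spin":30},{"grip":2.5,"dx":-1.6,"dy":0,"dz":-15.5,"spin":40},{"grip":2.5,"dx":-2,"dy":0,"dz":-20,"spin":50},{"grip":2.5,"dx":-2.3,"dy":0,"dz":-25,"spin":60},{"grip":2.5,"dx":-2.7,"dy":0,"dz":-30,"spin":70},{"grip":2.5,"dx":-3.1,"dy":0,"dz":-35,"spin":80},{"grip":2.5,"dx":-3.5,"dy":0,"dz":-39,"spin":89.8},{"grip":2.5,"dx":-3.5,"dy":0,"dz":-40.1,"spin":89.8},{"grip":2.5,"dx":-3.5,"dy":3,"dz":-40.1,"spin":89.8},{"grip":2.5,"dx":-3.5,"dy":5.7,"dz":-40.1,"spin":89.8},{"grip":2.5,"dx":-3.5,"dy":6.7,"dz":-40.1,"spin":89.8},{"grip":2.5,"dx":-3.5,"dy":6.7,"dz":-40.1,"spin":89.8}]'
python3 - <<'E'
from h import *
s=st(); c,K,M,t=shot('wrist','w12'); S=shot('scene','s12')
a=np.array([np.cos(np.radians(B0))*np.sin(np.radians(25)),np.sin(np.radians(B0))*np.sin(np.radians(25)),np.cos(np.radians(25))])
u=np.array([np.cos(np.radians(B0)),np.sin(np.radians(B0)),0]); tip=np.array([*AX,0])+72*u; tip[2]=92; print('tip',tip)
im=cv2.resize(cv2.imread('pics/w12.png'),None,fx=4,fy=4,interpolation=2)
def ring(im,p,ax,r,f,cam,col):
    X=np.cross(ax,[0,0,1.]);X/=np.linalg.norm(X);Y=np.cross(ax,X)
    q=[f(proj(p+r*(np.cos(b)*X+np.sin(b)*Y),*cam)) for b in np.linspace(0,6.28,40)]; cv2.polylines(im,[np.int32(q)],True,col,1)
G,ax,e=axis_e(s,20)
f=lambda q:q*4+2
ring(im,G-104*ax,ax,16,f,(K,M,t),(0,0,255)); ring(im,tip-8*a,a,8,f,(K,M,t),(255,0,0)); ring(im,tip-24*a,a,5,f,(K,M,t),(0,255,0))
print('tip px',f(proj(tip,K,M,t)),'mouth px',f(proj(G-104*ax,K,M,t)))
sc=cv2.imread('pics/s12.png'); g=proj(tip,*S[1:]).round().astype(int); print(g)
bs=cv2.resize(sc[g[1]-50:g[1]+25,g[0]-25:g[0]+25],None,fx=8,fy=8,interpolation=2); fs=lambda q:(q-g+[25,50])*8+4
ring(bs,G-104*ax,ax,16,fs,S[1:],(0,0,255)); ring(bs,tip-8*a,a,8,fs,S[1:],(255,0,0))
cv2.imwrite('pics/v12.png',np.hstack([im[300:900,800:1200],bs[:600]]))
E
```

```text
clock: 16.88
eef_pos: [487.3, -85.6, 198.1]
eef_rot: [-1.571, 0.0, -1.254]
wrist_force: [-0.0, -0.2, -2.2]
finger_gap: 33.3
t 16.88 pos [487.3 -85.6 198.1] rpy [-90.    0.  -71.9] F [-0.  -0.2 -2.2] gap 33.3 q [-0.25  0.19  1.69  0.    1.26  1.01]
tip [527.48520292 -73.12967648  92.        ]
tip px [1004.2275419   554.97941342] mouth px [1000.67105438  596.80815752]
[247 172]
```

View pics/v12.png

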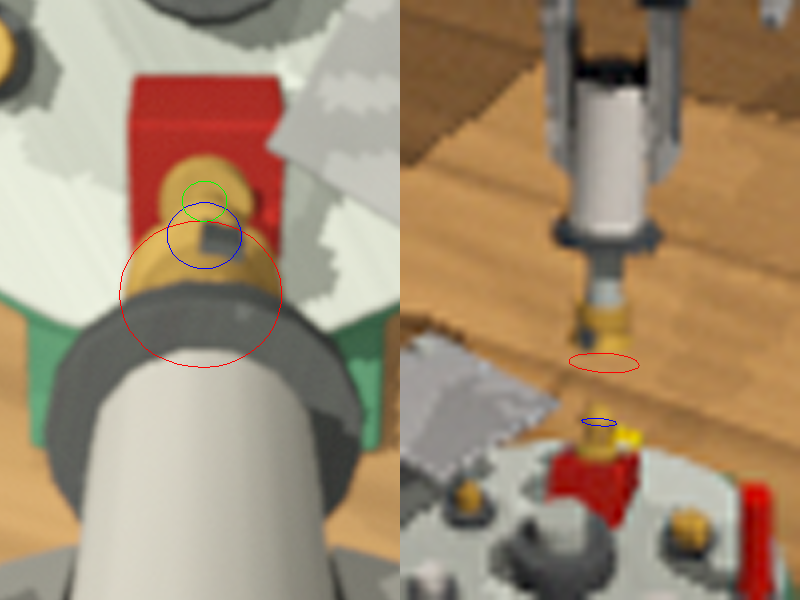

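The wrist view (left) shows the coupler rim where modelled, lined up sideways with the nipple, whose base is at (207,203) against a predicted (204,201). The scene view (right) puts the mouth a few mm higher than modelled, so I check that against the fingertips.

Run:
```python
from h import *
s=monitor.read_state(); c,K,M,t=shot('scene'); g=np.array([247,172]); fs=lambda q:(q-g+[25,50])*8+[404,4]
Rt=R.from_euler('xyz',s['eef_rot']).as_matrix(); P=s['eef_pos']
for a in (-29,-17,17,29): print('ftip x',a,fs(proj(P+8*Rt[:,1]+a*Rt[:,0]+8*Rt[:,2],K,M,t)).round(), fs(proj(P+8*Rt[:,1]+a*Rt[:,0]-8*Rt[:,2],K,M,t)).round())
for th,L0 in ((20,-12),(20,-4),(22,-6),(22,-12)):
    G,ax,e=axis_e(s,th); print(th,L0,[fs(proj(G+(h+L0)*ax+r*e,K,M,t)).round() for h,r in ((36,17),(-36,17),(-44,25),(-92,16))])
tip=np.array([527.5,-73.1,92]); print('tip',fs(proj(tip,K,M,t)))
im=c['color']; hsv=cv2.cvtColor(im,cv2.COLOR_RGB2HSV)
col=247-25+int(205/8)
for r in range(172-50+20,172+12): print(r,(r-122)*8, hsv[r,246:249].mean(0).round().astype(int),end='; ')
```

```text
ftip x -29 [676. 190.] [684. 171.]
ftip x -17 [650. 187.] [658. 168.]
ftip x 17 [576. 179.] [585. 161.]
ftip x 29 [550. 176.] [559. 158.]
20 -12 [array([610.,  90.]), array([601., 250.]), array([596., 272.]), array([595., 370.])]
20 -4 [array([611.,  72.]), array([602., 233.]), array([597., 254.]), array([596., 353.])]
22 -6 [array([612.,  75.]), array([601., 236.]), array([596., 257.]), array([594., 358.])]
22 -12 [array([611.,  89.]), array([600., 250.]), array([595., 271.]), array([593., 371.])]
tip [600.51853218 405.29997633]
142 160 [ 17  21 181]; 143 168 [ 15  20 182]; 144 176 [ 17  21 182]; 145 184 [ 17  21 183]; 146 192 [ 17  20 184]; 147 200 [ 17  21 185]; 148 208 [ 18  20 185]; 149 216 [ 17  19 186]; 150 224 [ 16  21 188]; 151 232 [ 20  16 121]; 152 240 [85  7 68]; 153 248 [63  9 74]; 154 256 [39 17 84]; 155 264 [41 17 90]; 156 272 [41 17 98]; 157 280 [ 38  13 146]; 158 288 [ 44  13 157]; 159 296 [ 66  12 159]; 160 304 [ 19 108 171]; 161 312 [ 20 175 173]; 162 320 [ 19 169 165]; 163 328 [ 19 157 151]; 164 336 [ 20 161 181]; 165 344 [ 20 168 194]; 166 352 [ 18 148 191]; 167 360 [ 16 140 188]; 168 368 [ 16 142 189]; 169 376 [ 15 142 168]; 170 384 [ 15 149 150]; 171 392 [ 15 142 160]; 172 400 [ 18 160 174]; 173 408 [ 20 168 192]; 174 416 [ 20 168 194]; 175 424 [ 19 174 161]; 176 432 [ 20 185 160]; 177 440 [ 20 182 166]; 178 448 [ 21 175 179]; 179 456 [ 14 195 151]; 180 464 [  2 216 151]; 181 472 [  2 227 152]; 182 480 [  2 226 151]; 183 488 [  2 219 151];
```

```bash
python3 -m jog '[{"grip":2.5,"dx":0,"dy":0.7,"dz":0.1,"spin":0},{"grip":2.5,"dx":0,"dy":1.4,"dz":0.25,"spin":0},{"grip":2.5,"dx":0,"dy":2.0,"dz":0.35,"spin":0},{"grip":2.5,"dx":0,"dy":2.0,"dz":0.35,"spin":0}]'; python3 -m jog '[{"grip":2.5,"dx":0,"dy":0.2,"dz":0.09,"spin":0},{"grip":2.5,"dx":0,"dy":0.4,"dz":0.19,"spin":0},{"grip":2.5,"dx":0,"dy":0.6,"dz":0.28,"spin":0},{"grip":2.5,"dx":0,"dy":0.8,"dz":0.37,"spin":0},{"grip":2.5,"dx":0,"dy":0.9,"dz":0.42,"spin":0},{"grip":2.5,"dx":0,"dy":0.9,"dz":0.42,"spin":0}]'
python3 - <<'E'
from h import *
s=st(); c,K,M,t=shot('scene','s13'); hsv=cv2.cvtColor(c['color'],cv2.COLOR_RGB2HSV)
for r in range(152,184): print(r,(r-122)*8, hsv[r,246:249].mean(0).round().astype(int),end='; ')
E
```

```text
clock: 17.52
eef_pos: [490.4, -84.9, 177.3]
eef_rot: [-1.572, 0.001, -1.255]
wrist_force: [-0.8, -0.0, -3.3]
finger_gap: 33.6
clock: 18.27
eef_pos: [494.6, -83.6, 168.9]
eef_rot: [-1.571, 0.0, -1.255]
wrist_force: [-0.1, 0.2, -4.0]
finger_gap: 33.5
t 18.27 pos [494.6 -83.6 168.9] rpy [-90.    0.  -71.9] F [-0.1  0.2 -4. ] gap 33.5 q [-0.24  0.24  1.71 -0.    1.2   1.01]
152 240 [ 17  22 183]; 153 248 [ 17  21 185]; 154 256 [ 18  21 185]; 155 264 [ 17  21 186]; 156 272 [ 17  21 187]; 157 280 [ 18  20 188]; 158 288 [ 18  20 193]; 159 296 [ 18  23 127]; 160 304 [118  11  64]; 161 312 [75  6 73]; 162 320 [47 13 85]; 163 328 [55 18 88]; 164 336 [ 48  14 115]; 165 344 [ 43  16 154]; 166 352 [ 44  12 158]; 167 360 [ 58   9 160]; 168 368 [ 18 106 172]; 169 376 [ 20 173 175]; 170 384 [ 20 177 173]; 171 392 [ 19 169 159]; 172 400 [ 19 165 185]; 173 408 [ 20 169 210]; 174 416 [ 19 178 145]; 175 424 [ 19 179 136]; 176 432 [ 20 186 159]; 177 440 [ 20 185 163]; 178 448 [ 21 176 179]; 179 456 [ 14 196 151]; 180 464 [  3 223 150]; 181 472 [  2 227 151]; 182 480 [  2 230 150]; 183 488 [  2 228 150];
```

```bash
for i in 1 ; do python3 -m jog '[{"grip":2.5,"dx":0,"dy":0.14,"dz":0.06,"spin":0},{"grip":2.5,"dx":0,"dy":0.27,"dz":0.13,"spin":0},{"grip":2.5,"dx":0,"dy":0.27,"dz":0.13,"spin":0}]';  python3 -m jog '[{"grip":2.5,"dx":0,"dy":0.14,"dz":0.06,"spin":0},{"grip":2.5,"dx":0,"dy":0.27,"dz":0.13,"spin":0},{"grip":2.5,"dx":0,"dy":0.27,"dz":0.13,"spin":0}]'; python3 -m jog '[{"grip":2.5,"dx":0,"dy":0.14,"dz":0.06,"spin":0},{"grip":2.5,"dx":0,"dy":0.27,"dz":0.13,"spin":0},{"grip":2.5,"dx":0,"dy":0.27,"dz":0.13,"spin":0}]'; done | grep -E 'pos|force'
```

```text
eef_pos: [495.6, -83.2, 166.1]
wrist_force: [-1.2, 0.0, -3.3]
eef_pos: [496.8, -83.0, 163.6]
wrist_force: [-5.3, -1.3, 2.2]
eef_pos: [498.0, -82.4, 160.3]
wrist_force: [-1.5, 0.0, -6.1]
```

```bash
for i in 1 ; do python3 -m jog '[{"grip":2.5,"dx":0,"dy":0.14,"dz":0.06,"spin":0},{"grip":2.5,"dx":0,"dy":0.27,"dz":0.13,"spin":0},{"grip":2.5,"dx":0,"dy":0.27,"dz":0.13,"spin":0}]';  python3 -m jog '[{"grip":2.5,"dx":0,"dy":0.14,"dz":0.06,"spin":0},{"grip":2.5,"dx":0,"dy":0.27,"dz":0.13,"spin":0},{"grip":2.5,"dx":0,"dy":0.27,"dz":0.13,"spin":0}]'; done | grep -E 'pos|force'
python3 - <<'E'
from h import *
s=st(); c,K,M,t=shot('scene','s14'); hsv=cv2.cvtColor(c['color'],cv2.COLOR_RGB2HSV)
for r in range(156,184): print(r,(r-122)*8, hsv[r,246:249].mean(0).round().astype(int),end='; ')
E
```

```text
eef_pos: [499.1, -82.0, 157.5]
wrist_force: [-3.5, -1.1, -9.0]
eef_pos: [500.4, -81.7, 155.1]
wrist_force: [-4.9, -2.1, -7.1]
t 20.20 pos [500.4 -81.7 155.1] rpy [-90.1   0.  -71.9] F [-4.9 -2.1 -7.1] gap 33.5 q [-0.23  0.26  1.71 -0.    1.17  1.02]
156 272 [ 17  22 186]; 157 280 [ 17  22 187]; 158 288 [ 15  21 187]; 159 296 [ 17  22 187]; 160 304 [ 19  21 188]; 161 312 [ 17  19 188]; 162 320 [ 17  21 193]; 163 328 [ 20  22 136]; 164 336 [ 5  4 77]; 165 344 [50  3 74]; 166 352 [52  8 75]; 167 360 [57 15 81]; 168 368 [ 44  17 112]; 169 376 [ 43  15 152]; 170 384 [ 42  13 160]; 171 392 [ 61   9 164]; 172 400 [ 18 110 173]; 173 408 [ 20 180 175]; 174 416 [ 20 177 172]; 175 424 [ 20 174 167]; 176 432 [ 20 171 200]; 177 440 [ 20 170 208]; 178 448 [ 21 180 142]; 179 456 [  8 194 134]; 180 464 [  3 217 154]; 181 472 [  2 224 152]; 182 480 [  2 219 152]; 183 488 [  2 223 150];
```

```bash
python3 -m jog '[{"grip":2.5,"dx":0,"dy":0,"dz":-0.15,"spin":0},{"grip":2.5,"dx":0,"dy":0.05,"dz":-0.3,"spin":0},{"grip":2.5,"dx":0,"dy":0.05,"dz":-0.3,"spin":0}]' | grep -E 'pos|force';python3 -m jog '[{"grip":2.5,"dx":0,"dy":0.1,"dz":-0.05,"spin":0},{"grip":2.5,"dx":0,"dy":0.2,"dz":-0.1,"spin":0},{"grip":2.5,"dx":0,"dy":0.2,"dz":-0.1,"spin":0}]' | grep -E 'pos|force'
python3 - <<'E'
from h import *
st();st()
E
```

```text
eef_pos: [498.2, -82.5, 155.3]
wrist_force: [-0.8, 0.6, -5.3]
eef_pos: [497.4, -82.9, 153.6]
wrist_force: [0.3, -0.2, 1.2]
t 21.00 pos [497.4 -82.9 153.6] rpy [-89.9  -0.  -71.9] F [ 0.3 -0.2  1.2] gap 33.1 q [-0.24  0.26  1.72  0.    1.16  1.02]
t 21.00 pos [497.4 -82.9 153.6] rpy [-89.9  -0.  -71.9] F [ 0.3 -0.2  1.2] gap 33.1 q [-0.24  0.26  1.72  0.    1.16  1.02]
```

```bash
python3 -m jog '[{"grip":2.5,"dx":0,"dy":0.1,"dz":0,"spin":0},{"grip":2.5,"dx":0,"dy":0.2,"dz":0.05,"spin":0},{"grip":2.5,"dx":0,"dy":0.3,"dz":0.05,"spin":0},{"grip":2.5,"dx":0,"dy":0.3,"dz":0.05,"spin":0}]' | grep -E 'pos|force';python3 -m jog '[{"grip":2.5,"dx":0,"dy":0.1,"dz":0,"spin":0},{"grip":2.5,"dx":0,"dy":0.2,"dz":0.05,"spin":0},{"grip":2.5,"dx":0,"dy":0.2,"dz":0.05,"spin":0}]' | grep -E 'pos|force'
python3 - <<'E'
from h import *
s=st(); c,K,M,t=shot('scene','s15'); hsv=cv2.cvtColor(c['color'],cv2.COLOR_RGB2HSV)
for r in range(162,184): print(r,(r-122)*8, hsv[r,246:249].mean(0).round().astype(int),end='; ')
w=shot('wrist','w15');hsv=cv2.cvtColor(w[0]['color'],cv2.COLOR_RGB2HSV)
print([(r,*map(int,hsv[r,248:254].mean(0))) for r in list(range(110,166,2))+list(range(226,242,2))])
E
```

```text
eef_pos: [497.8, -82.7, 150.2]
wrist_force: [1.6, 0.9, 5.0]
eef_pos: [498.3, -82.6, 148.3]
wrist_force: [0.8, 1.3, 6.3]
t 21.88 pos [498.3 -82.6 148.3] rpy [-89.9  -0.  -71.9] F [0.8 1.3 6.3] gap 33.0 q [-0.24  0.27  1.72  0.    1.15  1.02]
162 320 [ 18  21 189]; 163 328 [ 17  21 194]; 164 336 [ 19  20 154]; 165 344 [16 11 91]; 166 352 [112   7  75]; 167 360 [85  5 75]; 168 368 [57 13 81]; 169 376 [46 18 95]; 170 384 [ 46  14 153]; 171 392 [ 62  10 164]; 172 400 [ 18 112 176]; 173 408 [ 20 180 176]; 174 416 [ 20 179 174]; 175 424 [ 19 167 157]; 176 432 [ 20 171 199]; 177 440 [ 20 171 189]; 178 448 [ 21 172 180]; 179 456 [ 13 191 154]; 180 464 [  2 218 151]; 181 472 [  1 223 152]; 182 480 [  2 228 151]; 183 488 [  1 219 151]; [(110, 1, 199, 170), (112, 1, 199, 170), (114, 2, 200, 170), (116, 2, 200, 172), (118, 2, 200, 171), (120, 2, 199, 186), (122, 2, 197, 191), (124, 2, 201, 173), (126, 2, 199, 172), (128, 1, 201, 172), (130, 10, 171, 172), (132, 18, 107, 149), (134, 37, 76, 128), (136, 31, 66, 126), (138, 37, 57, 123), (140, 19, 115, 155), (142, 20, 154, 182), (144, 17, 100, 127), (146, 52, 13, 83), (148, 44, 14, 89), (150, 44, 13, 98), (152, 40, 15, 96), (154, 40, 15, 97), (156, 38, 16, 96), (158, 39, 15, 96), (160, 38, 13, 96), (162, 25, 23, 165), (164, 23, 22, 202), (226, 24, 23, 195), (228, 24, 22, 195), (230, 24, 24, 185), (232, 23, 26, 150), (234, 24, 28, 124), (236, 21, 25, 37), (238, 79, 17, 25), (240, 129, 21, 25)]
```

```bash
python3 -m jog '[{"grip":2.5,"dx":0,"dy":0.1,"dz":0.06,"spin":0},{"grip":2.5,"dx":0,"dy":0.2,"dz":0.12,"spin":0},{"grip":2.5,"dx":0,"dy":0.3,"dz":0.18,"spin":0},{"grip":2.5,"dx":0,"dy":0.42,"dz":0.24,"spin":0},{"grip":2.5,"dx":0,"dy":0.42,"dz":0.24,"spin":0},{"grip":2.5,"dx":0,"dy":0.42,"dz":0.24,"spin":0}]' | grep -E 'pos|force'
cat >> h.py <<'E'
def comp():
    "nose travel from the scene picture: barrel/collar edge to brass edge, 71.4 px8 when out"
    out=[]
    for _ in range(2):
        c=shot('scene')[0]; h=cv2.cvtColor(c['color'],cv2.COLOR_RGB2HSV)[150:190,246:249].mean(1)
        V,S=h[:,2],h[:,1]; i=next(k for k in range(40) if V[k]<170); w=np.clip((V[i]-75)/(V[i-1]-75),0,1)
        j=next(k for k in range(i,40) if S[k]>60); b=np.clip((S[j]-10)/(S[j+1]-10),0,1)
        e1=(28+i+w)*8; e2=(28+j+1-b)*8; out.append((71.4-(e2-e1))/2.28)
    print('edges',e1,e2,'nose mm',np.round(out,1))
E
python3 - <<'E'
from h import *
st(); comp(); w=shot('wrist','w16');hsv=cv2.cvtColor(w[0]['color'],cv2.COLOR_RGB2HSV)
print([(r,*map(int,hsv[r,248:254].mean(0))) for r in list(range(126,166,2))+list(range(226,242,2))]);st()
E
```

```text
eef_pos: [500.2, -81.9, 144.0]
wrist_force: [-0.9, -0.2, 6.5]
t 22.73 pos [500.2 -81.9 144. ] rpy [-90.   -0.  -71.9] F [-0.9 -0.2  6.5] gap 33.5 q [-0.23  0.28  1.72 -0.    1.14  1.02]
edges 354.6933333333333 402.682261208577 nose mm [10.3 10.3]
[(126, 2, 199, 180), (128, 2, 201, 172), (130, 2, 200, 172), (132, 4, 197, 172), (134, 15, 139, 168), (136, 29, 81, 134), (138, 31, 75, 129), (140, 34, 64, 125), (142, 32, 61, 125), (144, 20, 80, 117), (146, 42, 17, 84), (148, 43, 16, 87), (150, 41, 13, 97), (152, 41, 16, 97), (154, 42, 17, 97), (156, 38, 15, 96), (158, 41, 15, 96), (160, 42, 15, 94), (162, 26, 23, 145), (164, 24, 22, 201), (226, 23, 23, 195), (228, 23, 23, 193), (230, 23, 24, 179), (232, 23, 27, 147), (234, 23, 27, 115), (236, 21, 19, 33), (238, 105, 19, 24), (240, 122, 23, 26)]
t 22.88 pos [500.3 -81.9 144.1] rpy [-90.   -0.  -71.9] F [-0.3  0.1  6.5] gap 33.1 q [-0.23  0.28  1.72 -0.    1.14  1.02]
```

Signs so far: a force dip when it snapped, the brass edge holding still (home) while the barrel advances, and an estimated nose travel of about 9 mm. I cross-check the lean independently by fitting the barrel's silhouette in the wrist pictures.

```bash
cat > sil.py <<'E'
from h import *
def sil(fn,s,K,M,t):
    hsv=cv2.cvtColor(cv2.imread(f'pics/{fn}.png'),cv2.COLOR_BGR2HSV).astype(float); obs=[]
    for r in range(172,230,2):
        v=hsv[r-1:r+2,:,2].mean(0)
        e=[]
        for sg in (-1,1):
            seg=v[250+sg*np.arange(20,48)] ; d=np.diff(seg); k=np.argmin(d)  # steepest fall going outwards
            ww=np.clip(-d[max(k-1,0):k+2],0,None); e.append(250+sg*(20+(np.arange(max(k-1,0),k+2)[:len(ww)]*ww).sum()/ww.sum()+.5))
        obs.append((r,*e))
    obs=np.array(obs); C=-M.T@t
    def res(x):
        G,ax,e=axis_e(s,x[0]); X=np.cross(e,ax); Pt=G+x[1]*X+x[2]*e
        w=C-Pt; w-=ax*(w@ax); d=np.linalg.norm(w); n=w/d; m=np.cross(ax,n); out=[]
        L=[]
        for q in (-1,1):
            o=Pt+17*(17/d*n+q*np.sqrt(1-(17/d)**2)*m); a,b=proj(o-20*ax,K,M,t),proj(o+25*ax,K,M,t); L.append((a,b))
        L.sort(key=lambda ab:ab[0][0])
        for i,(a,b) in enumerate(L): out.append(a[0]+(obs[:,0]-a[1])*(b[0]-a[0])/(b[1]-a[1])-obs[:,1+i])
        return np.concatenate(out)
    r=least_squares(res,[22,0,0],loss='soft_l1'); J=r.jac; cov=np.linalg.inv(J.T@J)
    print(fn,'theta,xoff,zoff',r.x.round(2),'rms',np.std(res(r.x)).round(2),'sd',(np.sqrt(np.diag(cov))*np.std(res(r.x))).round(2)); print(obs[::7].round(1).tolist())
E
python3 - <<'E'
from sil import *
s=monitor.read_state(); c,K,M,t=shot('wrist','w17'); sil('w17',s,K,M,t)
# w11 pose: rebuild camera from fixed hand-eye
Rt=R.from_euler('xyz',s['eef_rot']).as_matrix(); 
s2=dict(eef_pos=np.array([397.2,306.2,264.8]),eef_rot=np.array([-1.571,0.001,.311])); R2=R.from_euler('xyz',s2['eef_rot']).as_matrix()
M2=M@Rt@R2.T; t2=t+M@s['eef_pos']-M2@s2['eef_pos']; sil('w11',s2,K,M2,t2)
E
```

```text
w17 theta,xoff,zoff [16.59  0.65  6.96] rms 4.9 sd [8.37 0.46 3.95]
[[172.0, 227.6, 272.4], [186.0, 222.4, 278.3], [200.0, 220.4, 293.6], [214.0, 219.0, 281.2], [228.0, 216.8, 284.0]]
w11 theta,xoff,zoff [16.81  0.81  5.58] rms 1.61 sd [2.87 0.15 1.39]
[[172.0, 228.6, 272.6], [186.0, 223.4, 278.3], [200.0, 220.6, 280.3], [214.0, 220.9, 281.3], [228.0, 217.4, 284.1]]
```

```bash
sed -i 's/range(172,230,2)/range(190,232,1)/; s/obs=np.array(obs); C/obs=np.array(obs); obs=obs[(abs(obs[:,1]-np.polyval(np.polyfit(obs[:,0],obs[:,1],1),obs[:,0]))<2)\&(abs(obs[:,2]-280)<8)]; C/' sil.py; sed -i "s/loss='soft_l1'/loss='soft_l1',f_scale=0.2/" sil.py
python3 - <<'E'
from sil import *
s=monitor.read_state(); c,K,M,t=shot('wrist','w17'); sil('w17',s,K,M,t)
Rt=R.from_euler('xyz',s['eef_rot']).as_matrix(); 
def old(fn,p,r):
    s2=dict(eef_pos=np.array(p),eef_rot=np.array(r)); R2=R.from_euler('xyz',s2['eef_rot']).as_matrix()
    M2=M@Rt@R2.T; sil(fn,s2,K,M2,t+M@s['eef_pos']-M2@s2['eef_pos'])
old('w11',[397.2,306.2,264.8],[-1.571,0.001,.311]); old('w7',[394.3,305.4,152.2],[-1.571,0,-1.258]); old('w15',[498.3,-82.6,148.3],[-1.571,0,-1.255]); old('w16',[500.3,-81.9,144.1],[-1.571,0,-1.255])
E
```

```text
w17 theta,xoff,zoff [18.14  0.64  5.94] rms 0.65 sd [4.33 0.08 0.55]
[[190.0, 221.7, 278.7], [216.0, 218.8, 281.6], [223.0, 217.5, 283.1], [230.0, 216.5, 284.3]]
w11 theta,xoff,zoff [20.85  0.83  5.07] rms 0.38 sd [1.23 0.04 0.41]
[[190.0, 222.5, 279.2], [197.0, 221.4, 279.8], [204.0, 221.4, 280.5], [221.0, 218.9, 282.8], [228.0, 217.4, 284.1]]
w7 theta,xoff,zoff [17.55  0.69  5.71] rms 0.8 sd [1.88 0.07 0.62]
[[190.0, 222.4, 278.4], [197.0, 221.4, 279.4], [204.0, 220.4, 280.3], [212.0, 219.4, 283.0], [219.0, 218.4, 282.1], [226.0, 217.0, 283.6]]
w15 theta,xoff,zoff [20.28  0.63  5.85] rms 0.86 sd [3.39 0.11 0.82]
[[190.0, 221.6, 278.8], [213.0, 219.3, 278.4], [220.0, 218.0, 282.5], [227.0, 216.9, 283.8]]
w16 theta,xoff,zoff [17.83  0.64  5.95] rms 0.64 sd [4.86 0.08 0.53]
[[195.0, 220.8, 279.5], [216.0, 218.8, 281.5], [223.0, 217.5, 283.1], [230.0, 216.5, 284.3]]
```

The silhouette fit gives a lean of about 20 deg, with the barrel axis sitting about 5 mm off the pad centre. That agrees with the grip-to-ball geometry and is 5 deg short. I'll trim it by swinging the grip about the ball with a softer grip.

```bash
python3 -m jog '[{"grip":2.5,"dx":0,"dy":0,"dz":0,"spin":0},{"grip":2.5,"dx":0,"dy":0.05,"dz":-0.12,"spin":0},{"grip":2.5,"dx":0,"dy":0.1,"dz":-0.24,"spin":0},{"grip":2.5,"dx":0,"dy":0.15,"dz":-0.36,"spin":0},{"grip":2.5,"dx":0,"dy":0.15,"dz":-0.36,"spin":0}]' 24 | grep -E 'pos|force'
python3 - <<'E'
from sil import *
s=st(); comp(); c,K,M,t=shot('wrist','w18'); sil('w18',s,K,M,t)
E
```

```text
eef_pos: [496.9, -83.0, 142.6]
wrist_force: [-0.3, -0.2, 7.9]
t 23.60 pos [496.9 -83.  142.6] rpy [-90.   -0.  -71.9] F [-0.3 -0.2  7.9] gap 33.4 q [-0.24  0.27  1.73 -0.    1.14  1.02]
edges 349.22314049586777 403.1384615384615 nose mm [7.7 7.7]
w18 theta,xoff,zoff [11.51  0.64  6.94] rms 0.85 sd [4.37 0.08 0.41]
[[209.0, 219.4, 278.3], [217.0, 218.4, 282.2], [224.0, 217.2, 283.6], [231.0, 216.0, 284.7]]
```

Run:
```python
from h import *
for f in ('w11','w16','w18'):
    im=cv2.imread(f'pics/{f}.png'); hsv=cv2.cvtColor(im,cv2.COLOR_BGR2HSV).astype(float); V=hsv[:,246:255,2].mean(1); S=hsv[:,246:255,1].mean(1)
    d=np.diff(V); up=155+np.argmax(d[155:172]); dn=222+np.argmin(d[222:245])
    sub=lambda k:k+.5+(d[k+1]-d[k-1])/(2*(2*d[k]-d[k+1]-d[k-1]))
    dS=np.diff(S); k=138+np.argmin(dS[138:152]); k2=k+.5+(dS[k+1]-dS[k-1])/(2*(2*dS[k]-dS[k+1]-dS[k-1]))
    # collar side extents: dark grey at several rows
    print(f,'white/collar %.2f cap %.2f collar/brass %.2f'%(sub(up),sub(dn),k2), 'rim S',S[126:138].round().astype(int))
```

```text
w11 white/collar 161.90 cap 234.70 collar/brass 145.34 rim S [126 126 128 129 118  96  86  82  78  75  72  80]
w16 white/collar 161.96 cap 234.93 collar/brass 144.79 rim S [200 200 201 201 201 202 197 174 144 117  92  86]
w18 white/collar 158.67 cap 236.23 collar/brass 141.23 rim S [201 189 162 134 107  89  85  83  81  78  77  79]
```

The trim worked: the lean grew about 2.9 deg, with about 1 mm of slip along the axis. I'll do one more half step plus a little extra press, then grip firmly.

```bash
python3 -m jog '[{"grip":2.5,"dx":0,"dy":0.08,"dz":-0.1,"spin":0},{"grip":2.5,"dx":0,"dy":0.15,"dz":-0.2,"spin":0},{"grip":2.5,"dx":0,"dy":0.22,"dz":-0.25,"spin":0},{"grip":2.5,"dx":0,"dy":0.22,"dz":-0.25,"spin":0}]' 24 | grep -E 'pos|force'; python3 -m jog '[{"grip":2.5,"dx":0,"dy":0,"dz":0,"spin":0},{"grip":2.5,"dx":0,"dy":0,"dz":0,"spin":0},{"grip":2.5,"dx":0,"dy":0,"dz":0,"spin":0}]' 45 | grep -E 'pos|force'
python3 - <<'E'
from h import *
s=st(); comp(); shot('wrist','w19'); st()
for f in ('w18','w19'):
    im=cv2.imread(f'pics/{f}.png'); hsv=cv2.cvtColor(im,cv2.COLOR_BGR2HSV).astype(float); V=hsv[:,246:255,2].mean(1); S=hsv[:,246:255,1].mean(1)
    d=np.diff(V); up=150+np.argmax(d[150:172]); dn=222+np.argmin(d[222:245])
    sub=lambda k:k+.5+(d[k+1]-d[k-1])/(2*(2*d[k]-d[k+1]-d[k-1]))
    dS=np.diff(S); k=134+np.argmin(dS[134:152]); k2=k+.5+(dS[k+1]-dS[k-1])/(2*(2*dS[k]-dS[k+1]-dS[k-1]))
    print(f,'white/collar %.2f cap %.2f collar/brass %.2f'%(sub(up),sub(dn),k2))
h=shot('top')[0]['color']; 
S=shot('scene','s19'); hs=cv2.cvtColor(S[0]['color'],cv2.COLOR_RGB2HSV); m=cv2.inRange(hs,np.array((0,150,80)),np.array((6,255,255))); m[:,:190]=0;m[:,310:]=0;m[:140]=0;m[230:]=0
n,l,stt,ce=cv2.connectedComponentsWithStats(m); print([(a.tolist(),b.round(1)) for a,b in zip(stt[1:],ce[1:]) if a[4]>8]); p,y=hp(60); print('handle exp',proj([*p,80],*S[1:]))
E
```

```text
eef_pos: [494.5, -83.8, 140.4]
wrist_force: [0.3, 0.3, 8.1]
eef_pos: [494.6, -83.8, 140.5]
wrist_force: [0.4, 0.5, 7.5]
t 24.62 pos [494.6 -83.8 140.5] rpy [-90.   -0.  -71.9] F [0.4 0.5 7.5] gap 33.5 q [-0.24  0.27  1.74 -0.    1.13  1.01]
edges 350.16893732970027 402.15204678362574 nose mm [8.5 8.5]
t 24.77 pos [494.6 -83.8 140.5] rpy [-90.   -0.  -71.9] F [-0.3 -0.1  7.6] gap 33.5 q [-0.24  0.27  1.74 -0.    1.13  1.01]
w18 white/collar 158.67 cap 236.23 collar/brass 141.23
w19 white/collar 155.87 cap 237.25 collar/brass 138.24
[([240, 179, 12, 9, 63], array([246., 182.])), ([264, 183, 5, 14, 47], array([266.1, 189.6]))]
handle exp [266.08470746 189.84043482]
```

```bash
python3 -c "
from cell import ticket
print(ticket.sign_off())"
```

```text
the job is handed in; nothing more can be done
None
```

I turned the turret one click clockwise, took the gun out of its stand, and pressed its coupler onto the nipple. I handed the job in at about 25 s, still pressing; the interface gave no verdict.

The tool can only turn about the vertical. So I tilted the gun inside the grip, first against the rim of the stand's hole and then by swinging it about the nipple's ball.

**Last checks**
- **Turret:** the red handle is where one click should put it, at pixel (266.1, 189.6) against an expected (266.1, 189.8).
- **Snap:** the force rose to about 8 N and then dropped as the coupler went over the ball. After that the coupler stayed put while the barrel kept advancing. I put the mouth at about 15.5 mm past the tip, where home is 16 mm.
- **Nose and push:** the picture gives about 8.5 mm of nose travel. The force gives nearer 9.7 mm, with a push of about 10 N.
- **Lean:** I estimate about 25 deg against the nipple's 25 deg.

**Disagreements**
- **Lean:** before the final trim the methods gave anywhere from 17 to 29 deg, so the true value could be a few degrees off. The limit is 8 deg.
- **Last silhouette fit:** it was made part-way through the trim and failed, giving 11.5 deg with an uncertainty of more than 4 deg. I relied on edge shifts and geometry instead.
- **Grip:** the gun slipped several mm in the grip early on, by an uncertain amount. Two tries at tilting on the stand fell short before the trim on the nipple.

I did not touch any of the other bench items on purpose, and I did not re-measure where they are at the end.

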